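# Pack the field reagent caddy

## Robot

A 6-joint arm with a two-finger parallel gripper is mounted at the origin on the work surface. World frame = base frame: x ahead of the robot, y to its left, z up, the work surface at z = 0. Lengths are in m, angles in rad, forces in N, time in s.
With the tool pointing down it reaches from about 0.3 to 1 m from the base axis. Payload 5.1 kg.
Tool frame: the origin (TCP) lies at the very end of the fingers, on their centre line; the grasp point (between the pads) lies 19 mm behind it (robot.tcp_to_grasp is the z of the grasp point in the tool frame, in m); z points along the fingers, x is the direction in which the jaws open and shut, and the axes are right-handed (so a half turn about z gives the same grasp; the last joint's range is limited). The gripper opens to 95 mm and grips with 3 to 60 N. Pads are 20 mm wide; open, the fingers measure 119 mm over their backs; the gripper's body (75 mm by 180 mm) begins 59 mm behind the grasp point.
Start: joints at [-1.355, 0.124, 1.65, -0, 1.367, -0.083], TCP at [0.191, -0.621, 0.215] pointing down, gripper open.
Joint ranges: [-2.61, 2.61], [-1.02, 2.33], [0.03, 2.71], [-1.35, 4.49], [0.32, 2.68], [-2.91, 2.91]. Speed limits (rad/s): [2.57, 2.57, 3.14, 3.14, 3.14, 3.14].

## Interface

Orientations are given as [roll, pitch, yaw] about the fixed x, y, z axes, in that order (R = Rz(yaw) Ry(pitch) Rx(roll)).
In Python, from bench import robot, eyes, spotter gives the robot as it stands.
- The arm moves only by the tool step_arm, never from a script. Its argument "steps" is a list of rows, each a list of 3 entries, a list of its own where there are three numbers: the shift along the tool's x, y, z in mm, then the turn, a rotation vector about the tool's x, y, z in degrees, then the opening, from 0 (shut) to 1 (fully open). A call has exactly 10 rows; each row is the pose to reach, as a shift and turn from the pose commanded when the call began, along the tool's axes at that moment; what a row does not reach only later rows make up. A row lasts 1/10 s, in which the tool goes at most 50 mm and 8.59 degrees, less where a joint would pass 70% of its speed; a pose out of reach is approached as far as the arm can. A call with a gripper value outside its range is refused whole. The fingers move at their own pace and stop on an object; "newtons" is the grip in N (left out, the last holds). Time passes only in rows, so rows that repeat a pose let the fingers close, or fill a call up. It gives the time, the measured TCP pose, the force and the opening at its end, in the units of the state.
- robot.sense(): the state, without advancing time (a new reading comes with each control period).
- eyes.read_camera(name): name is "side" or "top"; returns a dict with "color" (420x560x3 uint8, red, green, blue), "camera_matrix" (3x3 intrinsics, pixels), "eye" and "attitude" of the camera in the world. Camera axes: x right, y up, looking along -z (the intrinsics and any distortion apply to the point x, -y, -z); pixel columns grow to the right and rows downward; lengths in m; the calibration is good to about 2 mm. A picture is of the moment at which its call begins. There is no depth.
- robot.close_job(): hands the job in, once; it reports no verdict.
Trained networks look in a picture, given as the dict that the camera call returned (one of the last four; its "shot" number tells which), for a name from the list of things; names that differ only in an ending like _2 or _b are one class to them, and where a whole thing is asked for, a point or a joint stands for the part that bears it (a point fixed in the world has none). Each returns a list of dicts, best first, with "p" (0 to 1); they miss things now and then, are a little off and sometimes report something else, mostly with a low value. They report only what shows in the picture. A call takes as long as a camera call. They do not tell look-alikes from the thing itself.
- spotter.search_frame(picture, query): "position" ([column, row] in pixels, amid what is visible of it).
- spotter.cut_out(picture, query): "pixels" (420x560 bool, what is visible of it) and "position" ([column, row] in pixels, amid what is visible of it).
The state is a dict: "time": time; "joint_positions": joint angles; "qvel": joint speeds; "joint_torque": joint torques, N m; "tool_pos": TCP position; "orientation": TCP orientation; "force": force on the tool from outside, world axes, zero at the start; "moment": the same for the moment, N m; "gripper_width": opening from 0.0 (shut) to 1.0 (fully open).
Only numpy, scipy, OpenCV 4.12 (cv2) and the standard library are available. Lean on these libraries where they do the work, as an engineer would, in place of code of your own. Each camera call takes 0.05 s, during which the arm holds its last target.

## Task

Pack the grey caddy for transport: stand each of the three capped amber bottles in the round ring of its size (large in the widest, medium in the middle one, small in the narrowest) and the lidded white jar in the square pen. The uncapped amber bottle and the white jar without a lid are still in use: leave them standing where they are. Set things down upright on the caddy floor without dropping or tipping any.

Things in the scene. Friction and masses are not known exactly. Their poses are not given: they have to be found in the camera images.
- large_bottle: Largest capped amber glass bottle, black screw cap, paper label. Body 67 mm diameter up to 74 mm, shoulder up to 90 mm, cap 34 mm diameter from 95 to 118 mm (overall height 118 mm), about 0.4 kg. Origin: centre of the underside, z up; round, so its yaw means nothing. Stands upright on the table.
- medium_bottle: Medium capped amber glass bottle, black screw cap, paper label. Body 50 mm diameter up to 60 mm, shoulder up to 73 mm, cap 29 mm diameter from 78 to 100 mm (overall height 100 mm), about 0.2 kg. Origin: centre of the underside, z up; round, so its yaw means nothing. Stands upright on the table.
- small_bottle: Smallest capped amber glass bottle, black screw cap, paper label. Body 34 mm diameter up to 45 mm, shoulder up to 53 mm, cap 23 mm diameter from 58 to 78 mm (overall height 78 mm), about 0.07 kg. Origin: centre of the underside, z up; round, so its yaw means nothing. Stands upright on the table.
- jar: Squat white plastic jar with a wide black lid. Body 56 mm diameter, lid 59 mm diameter from 50 to 70 mm (overall height 70 mm), about 0.15 kg. Origin: centre of the underside, z up; round, so its yaw means nothing. Stands upright on the table.
- open_bottle: Look-alike, to be left: amber glass bottle like the medium one but without a cap, an open amber neck 24 mm in diameter (rim 28 mm). Body 50 mm diameter, overall height 94 mm. Origin: centre of the underside, z up; round, so its yaw means nothing. Stands upright on the table.
- open_jar: Look-alike, to be left: white plastic jar like the other but without a lid, so that one looks into it. 56 mm diameter, 62 mm high. Origin: centre of the underside, z up; round, so its yaw means nothing. Stands upright on the table. Unlisted clutter between the bottles is at most 50 mm high; taller equipment stands only beyond x = 0.73 or |y| = 0.5 m.
- large_ring: Widest round ring, 85 mm bore, 4 mm wall; for the large bottle. One of four white places fixed on the grey caddy (226 mm square inside, floor 8 mm thick, rim 30 mm high), at the corners of a 105 mm square; which corner varies. Wall top 30 mm above the caddy floor, 38 mm above the table. Origin: its centre, on the caddy floor, where the thing's underside goes; z up.
- medium_ring: Middle round ring, 68 mm bore, 4 mm wall; for the medium bottle. One of four white places fixed on the grey caddy (226 mm square inside, floor 8 mm thick, rim 30 mm high), at the corners of a 105 mm square; which corner varies. Wall top 30 mm above the caddy floor, 38 mm above the table. Origin: its centre, on the caddy floor, where the thing's underside goes; z up.
- small_ring: Narrowest round ring, 52 mm bore, 4 mm wall; for the small bottle. One of four white places fixed on the grey caddy (226 mm square inside, floor 8 mm thick, rim 30 mm high), at the corners of a 105 mm square; which corner varies. Wall top 30 mm above the caddy floor, 38 mm above the table. Origin: its centre, on the caddy floor, where the thing's underside goes; z up.
- square_pen: Square pen, 76 mm square inside, 4 mm wall; for the lidded jar. Sides parallel to the caddy. One of four white places fixed on the grey caddy (226 mm square inside, floor 8 mm thick, rim 30 mm high), at the corners of a 105 mm square; which corner varies. Wall top 30 mm above the caddy floor, 38 mm above the table. Origin: its centre, on the caddy floor, where the thing's underside goes; z up.
Things that resemble listed ones, but are neither listed nor needed, are in the scene too. What is shaped like the large_bottle but red is not meant. What is shaped like the open_bottle but turquoise is not meant.

How it is judged:
By the outcome, as a careful person would: the job done as asked, in the order asked, and still so for the second after the job is handed in, with the robot touching nothing.
It also fails if it takes over 131 s, if anything falls off the work surface, if the arm or the gripper's body presses on something with over 40 N, if the wrist force passes 120 N, or if a joint passes its speed limit or range.

## Working session

There is one attempt and no reset: what is moved stays moved. The work goes in short steps, Python scripts to look and compute and a tool call to move; the robot and the scene stay as the last step left them, time stands still between calls to the robot, and variables do not carry over. Pictures are saved under pics/ and viewed, and the job is handed in when it is done.

Besides the shell and the picture viewer there is one more tool, called after ">>>" by a JSON object that holds its "fn" and its "kwargs". step_arm: Moves the arm, as the interface text tells. Its arguments: {"type":"object","properties":{"steps":{"type":"array"},"newtons":{"type":"number"}},"required":["steps"]}

```bash
ls; mkdir -p pics
python3 - <<'E'
from bench import robot, eyes, spotter
import cv2
s=robot.sense(); print({k:(v if not hasattr(v,'tolist') else v.tolist()) for k,v in s.items()})
for n in ("side","top"):
    p=eyes.read_camera(n); print(n,p["camera_matrix"],p["eye"],p["attitude"],[k for k in p])
    cv2.imwrite(f"pics/{n}0.png",cv2.resize(p["color"][:,:,::-1],(800,600),interpolation=cv2.INTER_CUBIC))
E
```

```text
pics
{'time': 0.0, 'joint_positions': [-1.3545953101853925, 0.12447766072898081, 1.6516513500537127, 9.070860082874288e-06, 1.367485665254264, -0.08259578079587827], 'qvel': [-0.0007611961704943903, 0.0010826104523086108, 0.00020389603458210485, 0.0007715874969282517, 0.0001769006726143755, 0.00027385729839419094], 'joint_torque': [0.0023942923871800303, -41.75976276397705, -35.993385314941406, 0.07763181114569306, 0.04918829770758748, -0.00017933772141986992], 'tool_pos': [0.19118243552897876, -0.6205883470735878, 0.2134181936765429], 'orientation': [-3.141416982614023, 0.0020143965398757846, -1.2720011929595185], 'force': [-0.22152292603433096, -0.6115354917024265, 0.2515345423362549], 'moment': [-0.05241593186601927, -0.028103581502602924, -0.049310330175336245], 'gripper_width': 1.001912896567159}
side [[396.07209047   0.         283.7192167 ]
 [  0.         396.07209047 210.2662065 ]
 [  0.           0.           1.        ]] [ 0.35617121 -0.50752734  0.60061209] [ 0.72261195  0.00671963 -0.31152661] ['color', 'camera_matrix', 'eye', 'attitude', 'shot']
top [[526.99462639   0.         287.50570963]
 [  0.         526.99462639 214.12196416]
 [  0.           0.           1.        ]] [ 0.36885466 -0.01244036  1.26252255] [ 1.22093818e-01  1.67258233e-04 -1.54957719e+00] ['color', 'camera_matrix', 'eye', 'attitude', 'shot']
```

View pics/side0.png

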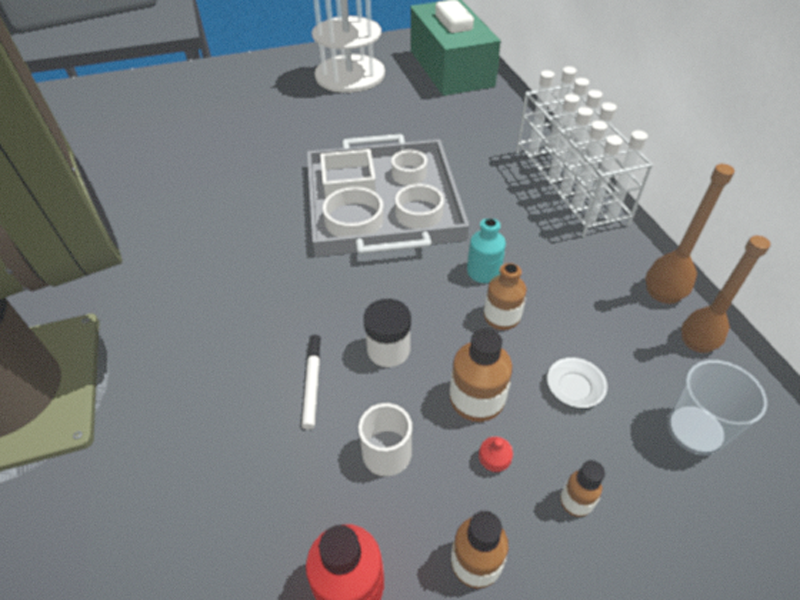

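View pics/top0.png

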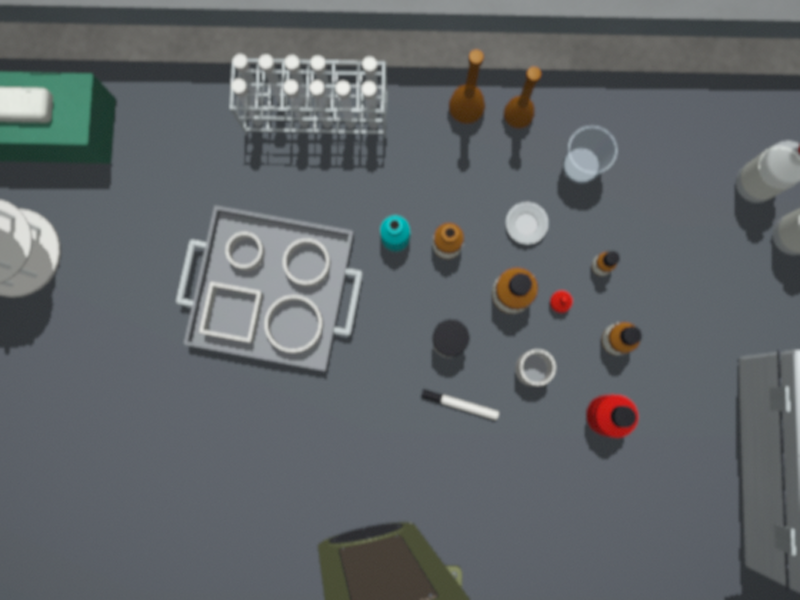

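```bash
cat > h.py <<'E'
import numpy as np, cv2
from scipy.spatial.transform import Rotation as Ro
def ray(p,uv):
    K=p["camera_matrix"]; d=np.linalg.inv(K)@[uv[0],uv[1],1]
    d=np.array([d[0],-d[1],-d[2]]); return Ro.from_euler('xyz',p["attitude"]).apply(d)
def at(p,uv,z):
    d=ray(p,uv); e=np.asarray(p["eye"]); return e+d*(z-e[2])/d[2]
def proj(p,X):
    c=Ro.from_euler('xyz',p["attitude"]).inv().apply(np.atleast_2d(X)-p["eye"])
    c=c*[1,-1,-1]; q=c@np.asarray(p["camera_matrix"]).T; return q[:,:2]/q[:,2:]
E
python3 - <<'E'
from bench import robot, eyes, spotter
from h import *
import pickle
P={}
for n in ("top","side"):
    p=eyes.read_camera(n); P[n]=p
    for q,h in dict(large_bottle=.118/2,medium_bottle=.05,small_bottle=.039,jar=.035,open_bottle=.047,open_jar=.03,large_ring=.038,medium_ring=.038,small_ring=.038,square_pen=.038).items():
        for r in spotter.search_frame(p,q):
            if r["p"]>.25: print(n,q,round(float(r["p"]),2),np.round(r["position"],1),np.round(at(p,r["position"],h)[:2],3))
pickle.dump(P,open("P.pkl","wb"))
print(robot.sense()["time"])
E
```

```text
top large_bottle 0.9 [430.6 291.6] [ 0.347 -0.336]
top large_bottle 0.6 [179.6 219.6] [0.499 0.239]
top medium_bottle 0.84 [438.1 236.5] [ 0.473 -0.357]
top medium_bottle 0.72 [371.3 257.9] [ 0.42  -0.203]
top small_bottle 0.76 [425.9 183.3] [ 0.599 -0.333]
top jar 0.81 [318.5 237.7] [ 0.466 -0.083]
top open_bottle 0.9 [277.4 161.6] [0.642 0.017]
top open_bottle 0.82 [313.3 167.1] [ 0.631 -0.067]
top open_jar 0.93 [371.8 257.2] [ 0.423 -0.208]
top large_ring 0.8 [189.7 223.2] [0.493 0.219]
top medium_ring 0.57 [214. 170.] [0.621 0.167]
top small_ring 0.71 [166.  170.2] [0.618 0.281]
top square_pen 0.59 [174.1 204.1] [0.537 0.258]
side large_bottle 0.86 [338.8 260.2] [ 0.551 -0.184]
side large_bottle 0.71 [240.6 393. ] [ 0.349 -0.335]
side medium_bottle 0.56 [335.8 383.6] [ 0.473 -0.36 ]
side jar 0.57 [271.  229.7] [ 0.469 -0.069]
side open_bottle 0.8 [341.5 177.9] [0.639 0.004]
side open_bottle 0.71 [354.5 205.7] [ 0.632 -0.072]
side open_jar 0.77 [274.  306.7] [ 0.43  -0.216]
side large_ring 0.93 [243.3 138. ] [0.485 0.202]
side medium_ring 0.97 [295.1 148.3] [0.584 0.131]
side small_ring 0.76 [286.4 117.6] [0.601 0.244]
side square_pen 0.9 [242.5 114.4] [0.505 0.29 ]
side square_pen 0.56 [270.5 231.3] [ 0.466 -0.075]
1.2
```

Run:
```python
from h import *
import pickle
P=pickle.load(open("P.pkl","rb"))
t=P["top"]["color"][:,:,::-1]; s=P["side"]["color"][:,:,::-1]
cv2.imwrite("pics/c1.png",cv2.resize(t[140:310,260:460],None,fx=4,fy=3.5,interpolation=cv2.INTER_CUBIC))
cv2.imwrite("pics/c2.png",cv2.resize(t[130:270,120:260],None,fx=4,fy=4,interpolation=cv2.INTER_CUBIC))
cv2.imwrite("pics/c3.png",cv2.resize(s[200:420,200:440],None,fx=2.7,fy=2.7,interpolation=cv2.INTER_CUBIC))
```

```text
(no output)
```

View pics/c1.png

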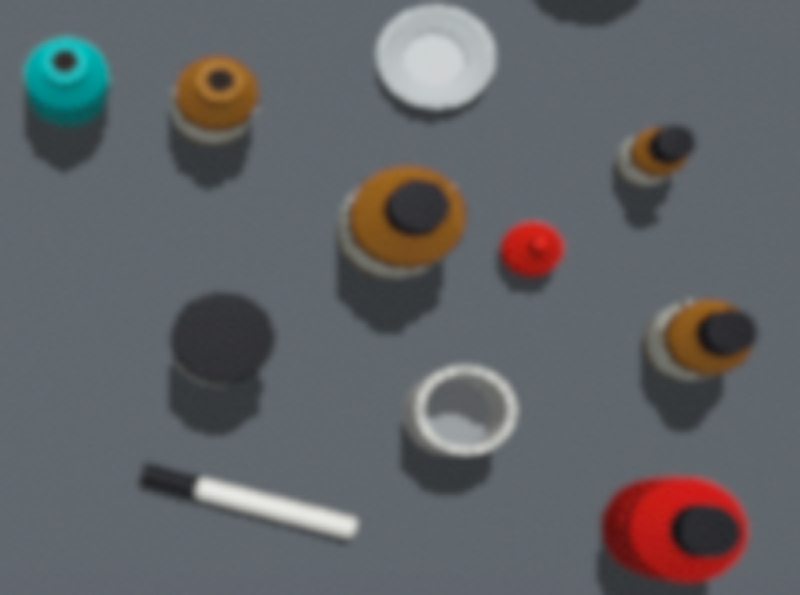

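View pics/c2.png

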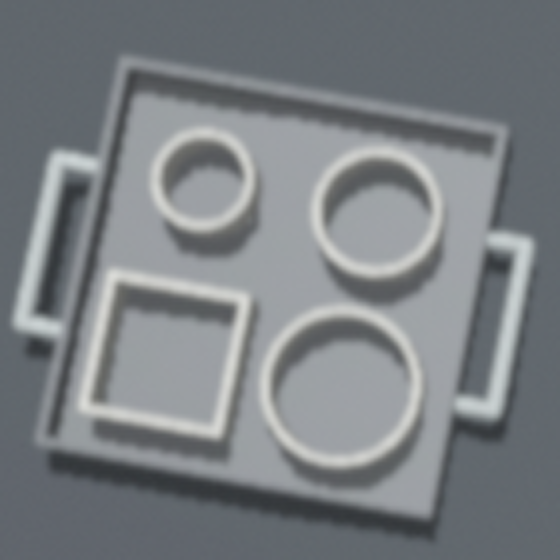

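View pics/c3.png

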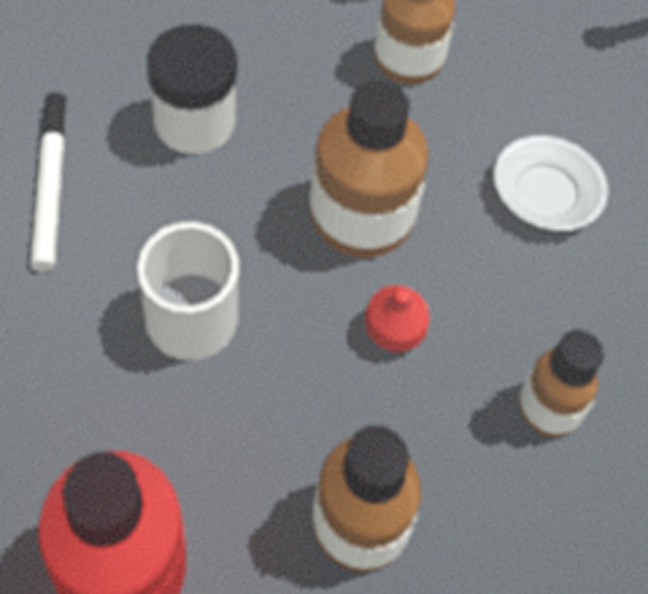

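```bash
cat > fit.py <<'E'
from h import *
from scipy.optimize import minimize
S=8
def circ(x,y,z,r,n=60):
    a=np.linspace(0,2*np.pi,n,endpoint=False); return np.c_[x+r*np.cos(a),y+r*np.sin(a),np.full(n,z)]
def sil(p,x,y,secs,win):
    pts=np.vstack([circ(x,y,z,r) for z,r in secs]); q=proj(p,pts)-[win[0],win[1]]
    m=np.zeros(((win[3]-win[1])*S,(win[2]-win[0])*S),np.uint8)
    h=cv2.convexHull(((q+.5)*S).astype(np.int32)); cv2.fillConvexPoly(m,h,1)
    return cv2.resize(m.astype(np.float32),None,fx=1/S,fy=1/S,interpolation=cv2.INTER_AREA)
def fitobj(p,mask,secs,x0,pad=25):
    c=proj(p,[[x0[0],x0[1],np.mean([z for z,_ in secs])]])[0]
    w=[int(max(0,c[0]-pad)),int(max(0,c[1]-pad)),int(min(560,c[0]+pad)),int(min(420,c[1]+pad))]
    M=mask[w[1]:w[3],w[0]:w[2]].astype(np.float32)
    def cost(v):
        s=sil(p,v[0]/1000,v[1]/1000,secs,w); s=cv2.GaussianBlur(s,(0,0),.7); return -np.minimum(s,M).sum()/np.maximum(s,M).sum()
    best=min(((cost((x0[0]*1000+i,x0[1]*1000+j)),(x0[0]*1000+i,x0[1]*1000+j)) for i in range(-24,25,4) for j in range(-24,25,4)))
    r=minimize(cost,best[1],method="Nelder-Mead",options=dict(initial_simplex=np.array(best[1])+np.array([[0,0],[3,0],[0,3]]),xatol=.05))
    return r.x,-r.fun
E
cat > run1.py <<'E'
from fit import *
import pickle
P=pickle.load(open("P.pkl","rb"))
for n in("top","side"):
    p=P[n]; g=p["color"].astype(float)
    print(n,[g[r,c] for r,c in ([(199,364),(235,441),(237,315),(230,355)] if n=="top" else [(242,340),(371,340),(225,271),(290,297)])])
E
python3 run1.py
```

```text
top [array([50., 51., 55.]), array([46., 47., 49.]), array([52., 52., 55.]), array([54., 57., 61.])]
side [array([72., 70., 72.]), array([73., 73., 78.]), array([63., 61., 67.]), array([82., 84., 87.])]
```

```bash
cat > run1.py <<'E'
from fit import *
import pickle
P=pickle.load(open("P.pkl","rb"))
obj=dict(large=([(.097,.017),(.118,.017)],(.55,-.19)),medium=([(.08,.0145),(.1,.0145)],(.475,-.355)),small=([(.06,.0115),(.078,.0115)],(.6,-.33)),jar=([(.05,.0295),(.07,.0295)],(.467,-.078)))
for k,(secs,x0) in obj.items():
    for n in("top","side"):
        p=P[n]; g=p["color"].astype(float); L=g.mean(2)
        lo,hi={"top":(50,100),"side":(72,120)}[n]
        pad=14 if k!="jar" else 22
        for T in ((62,70) if n=="top" else (84,92)):
            rb=g[:,:,0]-g[:,:,2]
            m=(L<T)&(rb<8)
            if k=="jar" : m=(L<T-(6 if n=="top" else 8))
            x,s=fitobj(p,m,secs,x0,pad); print(k,n,T,np.round(x,1),round(s,2))
E
python3 run1.py
```

```text
large top 62 [ 547.7 -178.1] 0.64
large top 70 [ 547.7 -178.1] 0.64
large side 84 [ 548.5 -180.9] 0.88
large side 92 [ 548.6 -180.6] 0.88
medium top 62 [ 474.3 -352.9] 0.61
medium top 70 [ 474.6 -354.1] 0.64
medium side 84 [ 473.4 -358.7] 0.88
medium side 92 [ 473.7 -358.6] 0.88
small top 62 [ 600.  -330.3] 0.53
small top 70 [ 600.3 -330.6] 0.52
small side 84 [ 599.  -334.6] 0.83
small side 92 [ 599.4 -334.1] 0.85
jar top 62 [463.7 -73.8] 0.79
jar top 70 [462.7 -73.2] 0.68
jar side 84 [467.1 -76. ] 0.84
jar side 92 [467.3 -75.8] 0.85
```

```bash
cat > ov.py <<'E'
from fit import *
def full(k):
    return dict(large=[(0,.0335),(.074,.0335),(.095,.017),(.118,.017)],medium=[(0,.025),(.06,.025),(.078,.0145),(.1,.0145)],small=[(0,.017),(.045,.017),(.058,.0115),(.078,.0115)],jar=[(0,.028),(.05,.0295),(.07,.0295)])[k]
def overlay(p,E,win,f,fn):
    u0,v0,u1,v1=win
    im=cv2.resize(np.ascontiguousarray(p["color"][v0:v1,u0:u1,::-1]),None,fx=f,fy=f,interpolation=cv2.INTER_CUBIC)
    for k,(x,y) in E.items():
        for z,r in (full(k) if isinstance(k,str) else k):
            q=(proj(p,circ(x,y,z,r))+.5-[u0,v0])*f
            cv2.polylines(im,[q.astype(np.int32)],True,(0,255,0),1)
    cv2.imwrite(fn,im)
E
python3 - <<'E'
from ov import *
import pickle
P=pickle.load(open("P.pkl","rb"))
E=dict(large=(.5485,-.1805),medium=(.4737,-.3585),small=(.5995,-.334),jar=(.467,-.076))
overlay(P["top"],E,(290,165,460,265),4.6,"pics/o1.png")
overlay(P["side"],E,(200,200,440,420),2.7,"pics/o2.png")
E
```

```text
(no output)
```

View pics/o1.png

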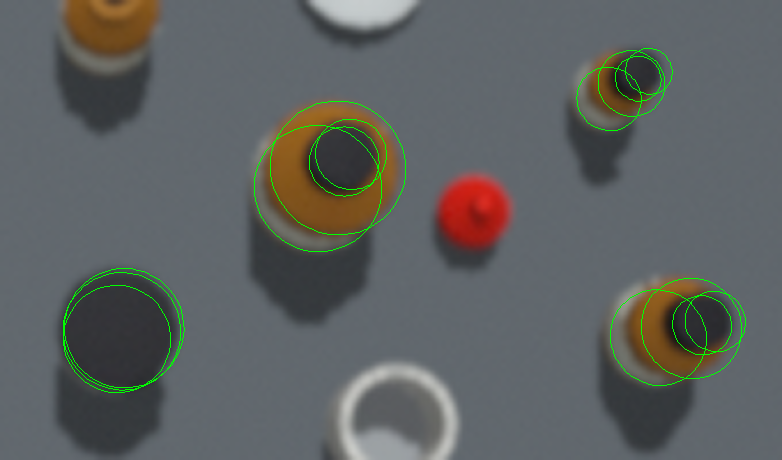

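View pics/o2.png

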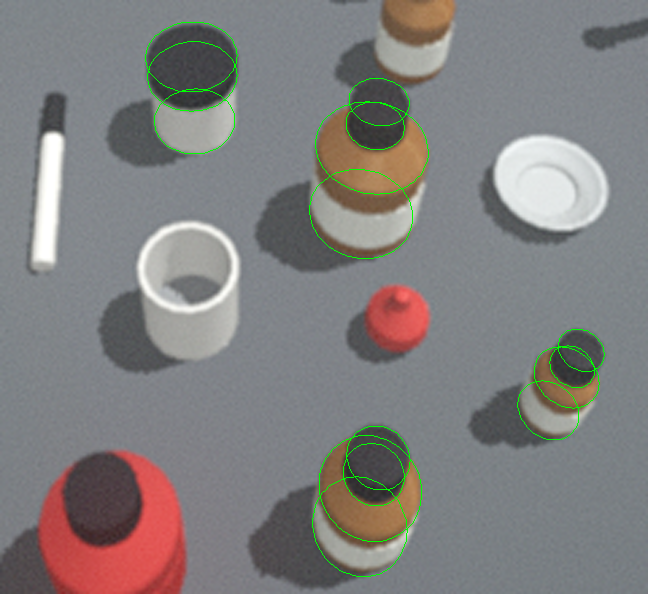

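```bash
cat > run2.py <<'E'
from fit import *
import pickle
P=pickle.load(open("P.pkl","rb"))
R=dict(small=(166,170),medium=(214,183),large=(205,226),)
for n in("top","side"):
    p=P[n]; g=p["color"].astype(float).min(2)
    f=6; up=cv2.resize(g,None,fx=f,fy=f,interpolation=cv2.INTER_CUBIC)
    w=(up>(175 if n=="top" else 185)).astype(np.uint8)
    cs,h=cv2.findContours(w,cv2.RETR_CCOMP,cv2.CHAIN_APPROX_NONE)
    for c,hh in zip(cs,h[0]):
        a=cv2.contourArea(c)/36
        if a<250: continue
        c=(c[:,0]+.5)/f-.5
        if c[:,0].max()>330 or c[:,1].max()>260 or c[:,0].min()<100: continue
        W=np.array([at(p,u,.038) for u in c])[:,:2]
        (ce,wh,an)=cv2.minAreaRect((W*1000).astype(np.float32)); e=cv2.fitEllipse((W*1000).astype(np.float32))
        print(n,"hole" if hh[3]>=0 else "outer",round(a),"ell",np.round(e[0],1),np.round(e[1],1),"rect",np.round(ce,1),np.round(wh,1),round(an,1))
E
python3 run2.py
```

```text
top outer 1284 ell [488.2 184. ] [94.6 94.7] rect [488.1 184.2] [94.7 94.2] 74.9
top hole 982 ell [488.2 184. ] [82.1 83.4] rect [488.2 184. ] [82.1 83.3] 1.2
top outer 1360 ell [505.1 288.1] [101.2 101.9] rect [504.9 288. ] [87.2 88.4] 80.7
top hole 985 ell [505.  288.1] [85.7 87.4] rect [504.2 287.5] [75.8 75.6] 80.6
top outer 844 ell [592. 167.] [77.6 78.3] rect [591.8 167.1] [77.8 78.2] 1.2
top hole 596 ell [592.  166.7] [64.6 66.4] rect [592.1 166.7] [65.5 65.3] 44.2
top outer 524 ell [608.9 270.8] [61.  62.1] rect [609.  270.9] [61.7 61.1] 1.2
top hole 343 ell [608.9 270.4] [49.1 50.6] rect [609.2 270.7] [50.  49.6] 69.9
side outer 1009 ell [489.5 176.5] [ 93.3 112.4] rect [491.3 177.6] [ 98.1 109. ] 57.0
side hole 602 ell [489.8 180. ] [75.8 79.1] rect [490.4 180.2] [79.  76.2] 75.0
side outer 660 ell [592.6 161.1] [77.8 92. ] rect [593.9 162.4] [83.2 87.8] 53.0
side hole 376 ell [592.4 163.3] [61.2 62.8] rect [592.5 163.7] [60.7 63.1] 71.7
side outer 336 ell [609.3 260.9] [60.3 81.2] rect [613.3 258.9] [63.2 82.2] 37.8
side outer 796 ell [504.4 283.4] [100.2 106.4] rect [504.  283.7] [90.5 91.1] 81.5
side hole 508 ell [504.9 284.9] [78.3 89.2] rect [504.  283.7] [73.7 73.7] 80.8
side outer 354 ell [611.8 597.7] [ 95.4 140.8] rect [621.3 595.6] [149.5  76.9] 70.2
side outer 323 ell [657.7 782.7] [ 92.1 157.5] rect [665.2 781.2] [164.4  79.2] 72.7
```

```bash
cat > go.py <<'E'
import sys; from bench import robot
from h import *
s=robot.sense(); R=Ro.from_euler('xyz',s["orientation"]); p=np.array(s["tool_pos"])
print("t",round(s["time"],2),"pos",np.round(p*1000,1),"rpy",np.round(np.degrees(s["orientation"]),2),"F",np.round(s["force"],1),"w",round(float(s["gripper_width"])*95,1))
for a in sys.argv[1:]:
    t=np.array([float(v) for v in a.split(",")])/1000; print(a,"->",np.round(R.inv().apply(t-p)*1000,1))
E
python3 go.py 548,-179.5,250 548,-179.5,150
```

```text
t 1.2 pos [ 191.3 -621.2  214.6] rpy [-180.      0.    -72.88] F [ 0.5  0.1 -0.2] w 95.1
548,-179.5,250 -> [-317.1 -470.9  -35.3]
548,-179.5,150 -> [-317.1 -470.9   64.7]
```

>>> {"fn": "step_arm", "kwargs": {"steps": [[[-8,-12,-10],[0,0,0],0.8],[[-24,-35,-20],[0,0,0],0.8],[[-42,-62,-30],[0,0,0],0.8],[[-62,-92,-35],[0,0,0],0.8],[[-82,-122,-35],[0,0,0],0.8],[[-102,-152,-35],[0,0,0],0.8],[[-122,-182,-35],[0,0,0],0.8],[[-142,-211,-35],[0,0,0],0.8],[[-160,-237,-35],[0,0,0],0.8],[[-178,-264,-35],[0,0,0],0.8]]}}

```text
time: 2.2
tool_pos: [0.3922, -0.3714, 0.2507]
orientation: [-3.141, -0.001, -1.271]
force: [-0.3, 0.9, 0.3]
gripper_width: 0.799
```

```bash
python3 go.py 548,-179.5,190
```

```text
t 2.2 pos [ 392.2 -371.4  250.7] rpy [-1.7995e+02 -6.0000e-02 -7.2850e+01] F [-0.3  0.9  0.3] w 75.9
548,-179.5,190 -> [-137.5 -205.4   60.8]
```

>>> {"fn": "step_arm", "kwargs": {"steps": [[[-17,-25,0],[0,0,0],0.8],[[-34,-51,0],[0,0,0],0.8],[[-52,-78,5],[0,0,0],0.8],[[-70,-105,15],[0,0,0],0.8],[[-88,-131,27],[0,0,0],0.8],[[-105,-156,40],[0,0,0],0.8],[[-120,-179,50],[0,0,0],0.8],[[-131,-195,57],[0,0,0],0.8],[[-137,-204,60],[0,0,0],0.8],[[-139,-207,60],[0,0,0],0.8]]}}

```text
time: 3.2
tool_pos: [0.5484, -0.1784, 0.1898]
orientation: [3.141, 0.0, -1.27]
force: [-0.3, -0.8, 0.2]
gripper_width: 0.8
```

```bash
cat > look.py <<'E'
import sys
from bench import robot, eyes
from h import *
tag=sys.argv[1]; f=3
import pickle; P={}
ims=[]
for n in sys.argv[2:]:
    n,w=n.split(":"); w=[int(v) for v in w.split(",")]
    p=eyes.read_camera(n); P[n]=p
    im=p["color"][w[1]:w[3],w[0]:w[2],::-1]; ims.append(cv2.resize(im,(390,int(390*im.shape[0]/im.shape[1])),interpolation=cv2.INTER_CUBIC))
h=min(600,max(i.shape[0] for i in ims)); ims=[cv2.copyMakeBorder(i[:h],0,h-i[:h].shape[0],0,5,cv2.BORDER_CONSTANT) for i in ims]
cv2.imwrite(f"pics/{tag}.png",np.hstack(ims)); pickle.dump(P,open("L.pkl","wb"))
E
python3 go.py 548,-179.5,92; python3 look.py a1 side:200,150,440,350 top:290,140,450,280
```

```text
t 3.2 pos [ 548.4 -178.4  189.8] rpy [ 1.7999e+02  1.0000e-02 -7.2790e+01] F [-0.3 -0.8  0.2] w 76.0
548,-179.5,92 -> [ 1.   0.7 97.8]
```

View pics/a1.png

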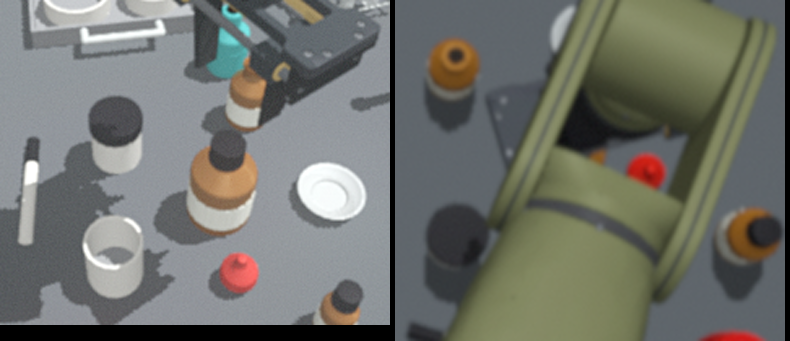

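The gripper hovers above the large bottle (cap at about (340,242) in the side frame), with nothing else between the jaws. Descending.

>>> {"fn": "step_arm", "kwargs": {"steps": [[[1,1,6],[0,0,0],0.8],[[1,1,18],[0,0,0],0.8],[[1,1,33],[0,0,0],0.8],[[1,1,48],[0,0,0],0.8],[[1,1,62],[0,0,0],0.8],[[1,1,74],[0,0,0],0.8],[[1,1,84],[0,0,0],0.8],[[1,1,91],[0,0,0],0.8],[[1,1,95],[0,0,0],0.8],[[1,1,97],[0,0,0],0.8]]}}

```text
time: 4.3
tool_pos: [0.5476, -0.1809, 0.0925]
orientation: [-3.142, -0.0, -1.272]
force: [-0.9, -0.2, 0.3]
gripper_width: 0.802
```

```bash
python3 go.py 548,-179.5,92; python3 look.py a2 side:260,160,420,330
```

```text
t 4.3 pos [ 547.6 -180.9   92.5] rpy [-180.     -0.    -72.87] F [-0.9 -0.2  0.3] w 76.2
548,-179.5,92 -> [-1.2 -0.8  0.5]
```

View pics/a2.png

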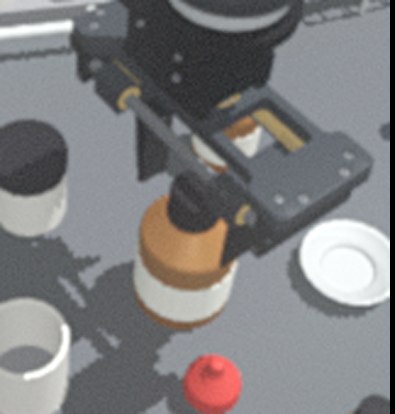

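The jaws straddle the black cap, so I am closing them.

>>> {"fn": "step_arm", "kwargs": {"newtons": 30, "steps": [[[0,0,0],[0,0,0],0.7],[[0,0,0],[0,0,0],0.6],[[0,0,0],[0,0,0],0.5],[[0,0,0],[0,0,0],0.45],[[0,0,0],[0,0,0],0.4],[[0,0,0],[0,0,0],0.35],[[0,0,0],[0,0,0],0.25],[[0,0,0],[0,0,0],0.2],[[0,0,0],[0,0,0],0.2],[[0,0,0],[0,0,0],0.2]]}}

```text
time: 5.35
tool_pos: [0.5475, -0.181, 0.0927]
orientation: [-3.142, -0.0, -1.272]
force: [-0.7, -1.3, -0.1]
gripper_width: 0.348
```

>>> {"fn": "step_arm", "kwargs": {"steps": [[[0,0,-4],[0,0,0],0.2],[[0,0,-12],[0,0,0],0.2],[[0,0,-24],[0,0,0],0.2],[[0,0,-40],[0,0,0],0.2],[[0,0,-58],[0,0,0],0.2],[[0,0,-78],[0,0,0],0.2],[[0,0,-98],[0,0,0],0.2],[[0,0,-115],[0,0,0],0.2],[[0,0,-126],[0,0,0],0.2],[[0,0,-130],[0,0,0],0.2]]}}

```text
time: 6.35
tool_pos: [0.5482, -0.1811, 0.2249]
orientation: [-3.139, -0.002, -1.272]
force: [0.5, 0.0, -3.8]
gripper_width: 0.35
```

```bash
python3 go.py 489,182,222; python3 look.py a3 side:200,60,440,330
```

```text
t 6.35 pos [ 548.2 -181.1  224.9] rpy [-1.7987e+02 -1.1000e-01 -7.2880e+01] F [ 0.5  0.  -3.8] w 33.2
489,182,222 -> [-364.5  -50.3    2.3]
```

View pics/a3.png

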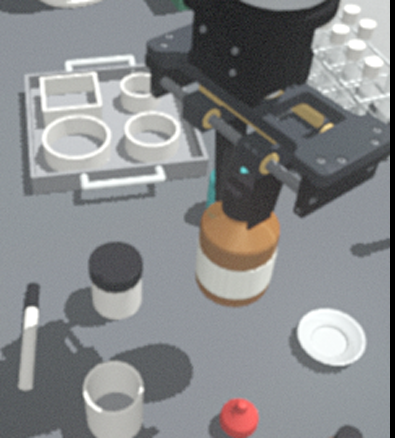

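The bottle is held upright. Width is 33 mm against a 34 mm cap, and the measured weight is about 3.9 N. Carrying it to the wide ring.

>>> {"fn": "step_arm", "kwargs": {"steps": [[[-4,0,0],[0,0,0],0.2],[[-12,-1,0],[0,0,0],0.2],[[-26,-3,0],[0,0,0],0.2],[[-44,-6,0],[0,0,0],0.2],[[-66,-9,0],[0,0,0],0.2],[[-90,-12,0],[0,0,0],0.2],[[-115,-15,0],[0,0,0],0.2],[[-140,-19,0],[0,0,0],0.2],[[-165,-22,0],[0,0,0],0.2],[[-190,-26,0],[0,0,0],0.2]]}}

```text
time: 7.4
tool_pos: [0.5153, 0.0108, 0.2224]
orientation: [3.141, 0.001, -1.271]
force: [0.5, -0.2, -4.1]
gripper_width: 0.349
```

>>> {"fn": "step_arm", "kwargs": {"steps": [[[-25,-3,0],[0,0,0],0.2],[[-50,-7,0],[0,0,0],0.2],[[-74,-10,0],[0,0,0],0.2],[[-97,-14,0],[0,0,0],0.2],[[-119,-17,0],[0,0,0],0.2],[[-138,-20,0],[0,0,0],0.2],[[-154,-22,0],[0,0,0],0.2],[[-165,-24,0],[0,0,0],0.2],[[-172,-25,0],[0,0,0],0.2],[[-174,-25,0],[0,0,0],0.2]]}}

```text
time: 8.4
tool_pos: [0.4886, 0.1828, 0.2226]
orientation: [3.141, -0.0, -1.271]
force: [-0.6, -0.4, -4.4]
gripper_width: 0.354
```

```bash
python3 go.py 489,182,222 489,182,125  489,182,100; python3 look.py a4 side:160,40,360,210 top:110,110,280,280
```

```text
t 8.4 pos [488.6 182.8 222.6] rpy [179.99  -0.   -72.81] F [-0.6 -0.4 -4.4] w 33.7
489,182,222 -> [ 0.9 -0.1  0.6]
489,182,125 -> [ 0.9 -0.1 97.6]
489,182,100 -> [  0.9  -0.2 122.6]
```

View pics/a4.png

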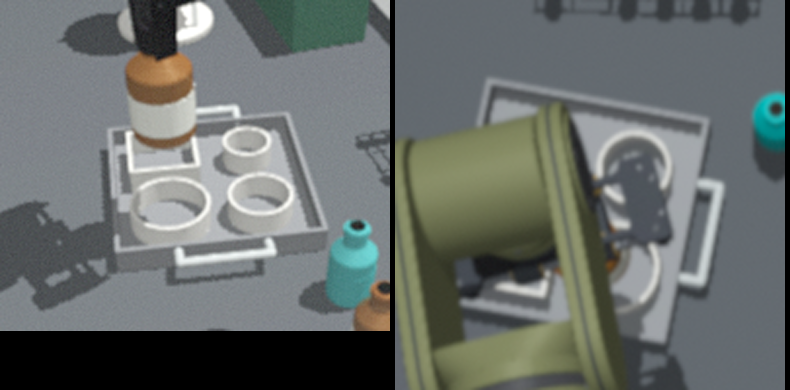

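>>> {"fn": "step_arm", "kwargs": {"steps": [[[0,0,4],[0,0,0],0.2],[[0,0,12],[0,0,0],0.2],[[0,0,24],[0,0,0],0.2],[[0,0,36],[0,0,0],0.2],[[0,0,48],[0,0,0],0.2],[[0,0,58],[0,0,0],0.2],[[0,0,66],[0,0,0],0.2],[[0,0,72],[0,0,0],0.2],[[0,0,76],[0,0,0],0.2],[[0,0,78],[0,0,0],0.2]]}}

```text
time: 9.5
tool_pos: [0.4891, 0.1821, 0.1445]
orientation: [3.142, -0.0, -1.272]
force: [-0.1, -0.4, -4.1]
gripper_width: 0.351
```

```bash
python3 go.py 489,182,101; python3 look.py a5 side:160,40,360,210 top:110,110,280,280
```

```text
t 9.5 pos [489.1 182.1 144.5] rpy [180.    -0.   -72.88] F [-0.1 -0.4 -4.1] w 33.4
489,182,101 -> [ 0.   0.1 43.5]
```

View pics/a5.png

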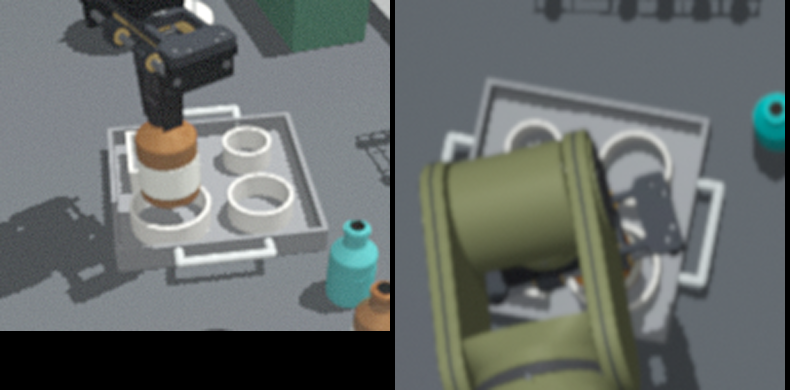

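The bottle is centred over the wide ring: both centres are at about column 170 of the crop. Lowering to just above the floor.

>>> {"fn": "step_arm", "kwargs": {"steps": [[[0,0,3],[0,0,0],0.2],[[0,0,9],[0,0,0],0.2],[[0,0,16],[0,0,0],0.2],[[0,0,23],[0,0,0],0.2],[[0,0,29],[0,0,0],0.2],[[0,0,34],[0,0,0],0.2],[[0,0,38],[0,0,0],0.2],[[0,0,40],[0,0,0],0.2],[[0,0,41],[0,0,0],0.2],[[0,0,42],[0,0,0],0.2]]}}

```text
time: 10.6
tool_pos: [0.4893, 0.1821, 0.1029]
orientation: [-3.141, -0.0, -1.272]
force: [0.8, -0.3, -4.2]
gripper_width: 0.352
```

>>> {"fn": "step_arm", "kwargs": {"steps": [[[0,0,0.2],[0,0,0],0.2],[[0,0,0.4],[0,0,0],0.2],[[0,0,0.6],[0,0,0],0.2],[[0,0,0.8],[0,0,0],0.2],[[0,0,1],[0,0,0],0.2],[[0,0,1.2],[0,0,0],0.2],[[0,0,1.4],[0,0,0],0.2],[[0,0,1.6],[0,0,0],0.2],[[0,0,1.8],[0,0,0],0.2],[[0,0,2],[0,0,0],0.2]]}}

```text
time: 11.6
tool_pos: [0.4891, 0.182, 0.1007]
orientation: [-3.142, 0.0, -1.272]
force: [-0.1, -0.0, -3.5]
gripper_width: 0.353
```

>>> {"fn": "step_arm", "kwargs": {"steps": [[[0,0,0.2],[0,0,0],0.2],[[0,0,0.4],[0,0,0],0.2],[[0,0,0.6],[0,0,0],0.2],[[0,0,0.8],[0,0,0],0.2],[[0,0,0.8],[0,0,0],0.37],[[0,0,0.8],[0,0,0],0.4],[[0,0,0.8],[0,0,0],0.5],[[0,0,0.8],[0,0,0],0.6],[[0,0,0.8],[0,0,0],0.7],[[0,0,0.8],[0,0,0],0.7]]}}

```text
time: 12.6
tool_pos: [0.4891, 0.1821, 0.0998]
orientation: [-3.142, 0.0, -1.272]
force: [0.2, -1.0, 1.0]
gripper_width: 0.669
```

>>> {"fn": "step_arm", "kwargs": {"steps": [[[0,0,-4],[0,0,0],0.7],[[0,0,-14],[0,0,0],0.7],[[0,0,-28],[0,0,0],0.7],[[0,0,-46],[0,0,0],0.7],[[0,0,-66],[0,0,0],0.7],[[0,0,-86],[0,0,0],0.7],[[0,0,-104],[0,0,0],0.7],[[0,0,-118],[0,0,0],0.7],[[0,0,-127],[0,0,0],0.7],[[0,0,-130],[0,0,0],0.7]]}}

```text
time: 13.6
tool_pos: [0.4896, 0.1822, 0.2315]
orientation: [-3.139, -0.0, -1.272]
force: [0.3, -0.3, 0.3]
gripper_width: 0.701
```

```bash
python3 go.py 474,-356,230 474,-356,180 ; python3 look.py a6 side:160,40,360,210 top:110,110,280,280
```

```text
t 13.6 pos [489.6 182.2 231.5] rpy [-1.7987e+02 -1.0000e-02 -7.2880e+01] F [ 0.3 -0.3  0.3] w 66.6
474,-356,230 -> [509.7 173.3   1.2]
474,-356,180 -> [509.7 173.5  51.2]
```

View pics/a6.png

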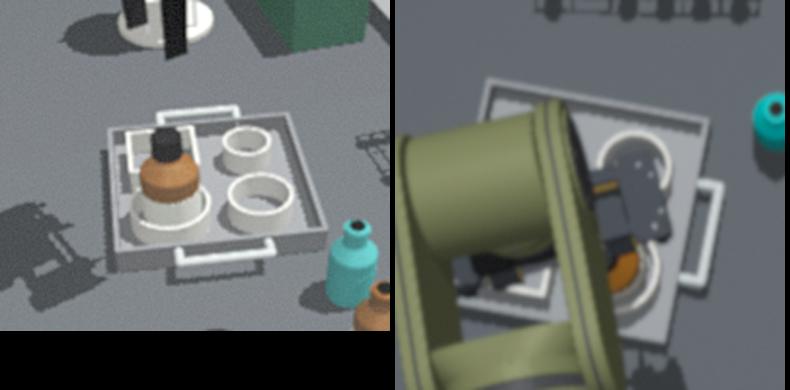

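The large bottle stands upright in the wide ring. On to the medium bottle.

>>> {"fn": "step_arm", "kwargs": {"steps": [[[8,3,0],[0,0,0],0.7],[[25,8,0],[0,0,0],0.7],[[50,17,0],[0,0,0],0.7],[[82,28,0],[0,0,0],0.7],[[116,39,0],[0,0,0],0.7],[[150,51,0],[0,0,0],0.7],[[184,63,0],[0,0,0],0.7],[[218,74,0],[0,0,0],0.7],[[252,86,0],[0,0,0],0.7],[[286,97,0],[0,0,0],0.7]]}}

```text
time: 14.7
tool_pos: [0.4794, -0.1216, 0.2287]
orientation: [3.14, 0.001, -1.272]
force: [1.0, 0.8, -0.2]
gripper_width: 0.703
```

>>> {"fn": "step_arm", "kwargs": {"steps": [[[34,12,0],[0,0,0],0.7],[[68,23,0],[0,0,0],0.7],[[102,35,5],[0,0,0],0.7],[[134,46,15],[0,0,0],0.7],[[162,55,27],[0,0,0],0.7],[[185,63,38],[0,0,0],0.7],[[203,69,45],[0,0,0],0.7],[[216,73,49],[0,0,0],0.7],[[223,76,50],[0,0,0],0.7],[[224,76,50],[0,0,0],0.7]]}}

```text
time: 15.7
tool_pos: [0.4738, -0.3567, 0.1799]
orientation: [3.142, 0.0, -1.272]
force: [0.6, -0.1, 0.6]
gripper_width: 0.698
```

```bash
python3 go.py 474,-356,76 ; python3 look.py a7 side:220,250,420,420
```

```text
t 15.7 pos [ 473.8 -356.7  179.9] rpy [ 1.80e+02  1.00e-02 -7.29e+01] F [ 0.6 -0.1  0.6] w 66.3
474,-356,76 -> [ -0.6  -0.4 103.9]
```

View pics/a7.png

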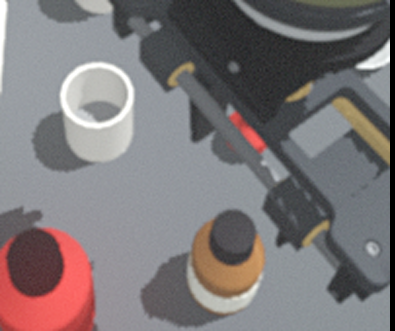

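>>> {"fn": "step_arm", "kwargs": {"steps": [[[0,0,6],[0,0,0],0.7],[[0,0,18],[0,0,0],0.7],[[0,0,34],[0,0,0],0.7],[[0,0,50],[0,0,0],0.7],[[0,0,65],[0,0,0],0.7],[[0,0,78],[0,0,0],0.7],[[0,0,89],[0,0,0],0.7],[[0,0,97],[0,0,0],0.7],[[0,0,102],[0,0,0],0.7],[[0,0,104],[0,0,0],0.7]]}}

```text
time: 16.75
tool_pos: [0.4738, -0.3563, 0.0754]
orientation: [3.141, 0.0, -1.272]
force: [-1.0, -0.1, 0.8]
gripper_width: 0.701
```

```bash
python3 go.py 474,-356,76 ; python3 look.py a8 side:220,250,420,420
```

```text
t 16.75 pos [ 473.8 -356.3   75.4] rpy [ 1.7999e+02  1.0000e-02 -7.2880e+01] F [-1.  -0.1  0.8] w 66.6
474,-356,76 -> [-0.2 -0.3 -0.6]
```

View pics/a8.png

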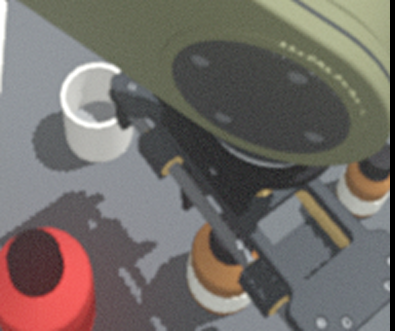

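The bottle is between the jaws. Closing and lifting.

>>> {"fn": "step_arm", "kwargs": {"newtons": 25, "steps": [[[0,0,0],[0,0,0],0.6],[[0,0,0],[0,0,0],0.5],[[0,0,0],[0,0,0],0.45],[[0,0,0],[0,0,0],0.4],[[0,0,0],[0,0,0],0.35],[[0,0,0],[0,0,0],0.3],[[0,0,0],[0,0,0],0.2],[[0,0,0],[0,0,0],0.15],[[0,0,0],[0,0,0],0.15],[[0,0,0],[0,0,0],0.15]]}}

```text
time: 17.8
tool_pos: [0.4739, -0.3563, 0.0759]
orientation: [-3.142, -0.0, -1.272]
force: [-0.2, -0.2, -0.2]
gripper_width: 0.298
```

>>> {"fn": "step_arm", "kwargs": {"steps": [[[0,0,-4],[0,0,0],0.15],[[0,0,-12],[0,0,0],0.15],[[0,0,-26],[0,0,0],0.15],[[0,0,-44],[0,0,0],0.15],[[0,0,-64],[0,0,0],0.15],[[0,0,-86],[0,0,0],0.15],[[0,0,-108],[0,0,0],0.15],[[0,0,-126],[0,0,0],0.15],[[0,0,-140],[0,0,0],0.15],[[0,0,-145],[0,0,0],0.15]]}}

```text
time: 18.8
tool_pos: [0.4746, -0.3569, 0.2238]
orientation: [-3.14, -0.003, -1.272]
force: [0.4, 0.2, -1.3]
gripper_width: 0.301
```

```bash
python3 go.py 592,165,222; python3 look.py a9 side:200,120,440,420
```

```text
t 18.8 pos [ 474.6 -356.9  223.8] rpy [-179.88   -0.19  -72.88] F [ 0.4  0.2 -1.3] w 28.5
592,165,222 -> [-464.2 -265.9    0.8]
```

View pics/a9.png

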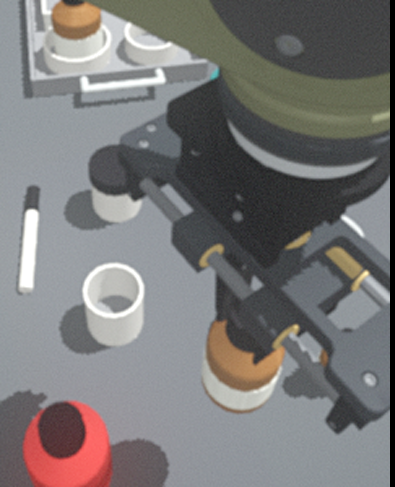

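>>> {"fn": "step_arm", "kwargs": {"steps": [[[-4,-2,0],[0,0,0],0.15],[[-13,-7,0],[0,0,0],0.15],[[-28,-16,0],[0,0,0],0.15],[[-49,-28,0],[0,0,0],0.15],[[-74,-42,0],[0,0,0],0.15],[[-101,-58,0],[0,0,0],0.15],[[-128,-73,0],[0,0,0],0.15],[[-155,-89,0],[0,0,0],0.15],[[-183,-105,0],[0,0,0],0.15],[[-211,-121,0],[0,0,0],0.15]]}}

```text
time: 19.85
tool_pos: [0.527, -0.1162, 0.22]
orientation: [3.141, 0.001, -1.271]
force: [0.3, 0.0, -1.2]
gripper_width: 0.303
```

>>> {"fn": "step_arm", "kwargs": {"steps": [[[-28,-16,0],[0,0,0],0.15],[[-56,-32,0],[0,0,0],0.15],[[-84,-48,0],[0,0,0],0.15],[[-112,-64,0],[0,0,0],0.15],[[-140,-80,0],[0,0,0],0.15],[[-167,-95,0],[0,0,0],0.15],[[-191,-109,0],[0,0,0],0.15],[[-212,-121,0],[0,0,0],0.15],[[-230,-132,0],[0,0,0],0.15],[[-243,-139,0],[0,0,0],0.15]]}}

```text
time: 20.85
tool_pos: [0.5877, 0.1566, 0.22]
orientation: [3.14, 0.001, -1.27]
force: [0.3, -0.6, -1.5]
gripper_width: 0.298
```

```bash
python3 go.py 592,165,222 592,165,130
```

```text
t 20.85 pos [587.7 156.6 220. ] rpy [ 1.7991e+02  4.0000e-02 -7.2770e+01] F [ 0.3 -0.6 -1.5] w 28.3
592,165,222 -> [-6.7 -6.6 -2.1]
592,165,130 -> [-6.7 -6.7 89.9]
```

>>> {"fn": "step_arm", "kwargs": {"steps": [[[-3,-3,0],[0,0,0],0.15],[[-6,-6,0],[0,0,0],0.15],[[-8,-6,6],[0,0,0],0.15],[[-8,-6,18],[0,0,0],0.15],[[-8,-6,32],[0,0,0],0.15],[[-8,-6,46],[0,0,0],0.15],[[-8,-6,60],[0,0,0],0.15],[[-8,-6,72],[0,0,0],0.15],[[-8,-6,80],[0,0,0],0.15],[[-8,-6,84],[0,0,0],0.15]]}}

```text
time: 21.85
tool_pos: [0.5916, 0.1634, 0.1354]
orientation: [3.14, 0.0, -1.272]
force: [0.0, 0.3, -1.2]
gripper_width: 0.302
```

```bash
python3 go.py 592,165,84.5; python3 look.py b1 side:160,40,360,210 top:110,110,280,280
```

```text
t 21.85 pos [591.6 163.4 135.4] rpy [ 1.799e+02  1.000e-02 -7.288e+01] F [ 0.   0.3 -1.2] w 28.7
592,165,84.5 -> [-1.4 -1.  50.9]
```

View pics/b1.png

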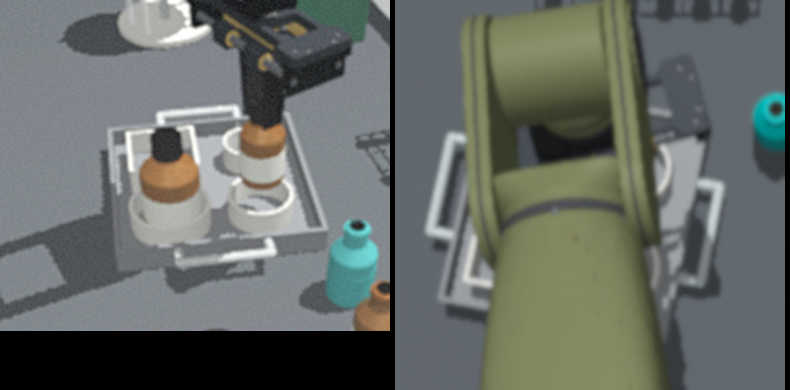

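It is centred above the middle ring: bottle and ring are both at about column 263 of the crop. Lowering.

>>> {"fn": "step_arm", "kwargs": {"steps": [[[-1,-1,3],[0,0,0],0.15],[[-1,-1,10],[0,0,0],0.15],[[-1,-1,18],[0,0,0],0.15],[[-1,-1,26],[0,0,0],0.15],[[-1,-1,34],[0,0,0],0.15],[[-1,-1,40],[0,0,0],0.15],[[-1,-1,44],[0,0,0],0.15],[[-1,-1,46],[0,0,0],0.15],[[-1,-1,47],[0,0,0],0.15],[[-1,-1,47],[0,0,0],0.15]]}}

```text
time: 22.95
tool_pos: [0.5929, 0.1648, 0.09]
orientation: [-3.141, -0.0, -1.272]
force: [0.2, 0.2, -1.6]
gripper_width: 0.298
```

```bash
python3 go.py 592,165,84
```

```text
t 22.95 pos [592.9 164.8  90. ] rpy [-179.98   -0.    -72.88] F [ 0.2  0.2 -1.6] w 28.3
592,165,84 -> [-0.4  0.8  6. ]
```

>>> {"fn": "step_arm", "kwargs": {"steps": [[[0,0,1],[0,0,0],0.15],[[0,0,2],[0,0,0],0.15],[[0,0,3],[0,0,0],0.15],[[0,0,4],[0,0,0],0.15],[[0,0,4.5],[0,0,0],0.15],[[0,0,5],[0,0,0],0.15],[[0,0,5.4],[0,0,0],0.15],[[0,0,5.7],[0,0,0],0.15],[[0,0,6],[0,0,0],0.15],[[0,0,6],[0,0,0],0.15]]}}

```text
time: 23.95
tool_pos: [0.5928, 0.1648, 0.0839]
orientation: [-3.141, 0.0, -1.272]
force: [-1.2, -0.5, -1.0]
gripper_width: 0.299
```

>>> {"fn": "step_arm", "kwargs": {"steps": [[[0,0,0.2],[0,0,0],0.15],[[0,0,0.4],[0,0,0],0.15],[[0,0,0.6],[0,0,0],0.15],[[0,0,0.8],[0,0,0],0.15],[[0,0,0.8],[0,0,0],0.32],[[0,0,0.8],[0,0,0],0.36],[[0,0,0.8],[0,0,0],0.45],[[0,0,0.8],[0,0,0],0.55],[[0,0,0.8],[0,0,0],0.6],[[0,0,0.8],[0,0,0],0.6]]}}

```text
time: 24.95
tool_pos: [0.5927, 0.1648, 0.0829]
orientation: [3.141, -0.0, -1.272]
force: [0.4, 0.1, -0.5]
gripper_width: 0.586
```

>>> {"fn": "step_arm", "kwargs": {"steps": [[[0,0,-4],[0,0,0],0.6],[[0,0,-14],[0,0,0],0.6],[[0,0,-30],[0,0,0],0.6],[[0,0,-50],[0,0,0],0.6],[[0,0,-72],[0,0,0],0.6],[[0,0,-94],[0,0,0],0.6],[[0,0,-114],[0,0,0],0.6],[[0,0,-130],[0,0,0],0.6],[[0,0,-140],[0,0,0],0.6],[[0,0,-144],[0,0,0],0.6]]}}

```text
time: 25.95
tool_pos: [0.5933, 0.1649, 0.229]
orientation: [-3.139, -0.0, -1.272]
force: [0.5, 0.5, -1.2]
gripper_width: 0.599
```

```bash
python3 go.py 599.5,-332.5,225 599.5,-332.5,160 ; python3 look.py b2 side:160,40,360,210 top:110,110,280,280
```

```text
t 25.95 pos [593.3 164.9 229. ] rpy [-1.7986e+02 -1.0000e-02 -7.2880e+01] F [ 0.5  0.5 -1.2] w 56.9
599.5,-332.5,225 -> [477.2 140.5   3.8]
599.5,-332.5,160 -> [477.2 140.7  68.8]
```

View pics/b2.png

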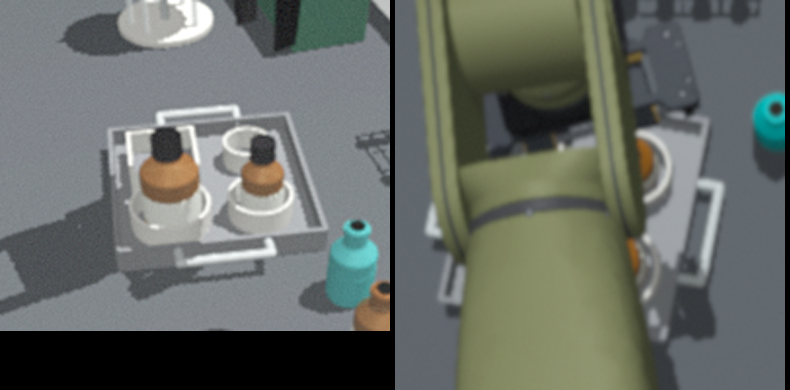

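The medium bottle stands in the middle ring. Next is the small bottle.

>>> {"fn": "step_arm", "kwargs": {"steps": [[[8,2,0],[0,0,0],0.55],[[24,7,0],[0,0,0],0.55],[[48,14,0],[0,0,0],0.55],[[78,23,0],[0,0,0],0.55],[[110,32,0],[0,0,0],0.55],[[142,42,0],[0,0,0],0.55],[[174,51,0],[0,0,0],0.55],[[206,61,0],[0,0,0],0.55],[[238,70,0],[0,0,0],0.55],[[270,80,0],[0,0,0],0.55]]}}

```text
time: 27.05
tool_pos: [0.5947, -0.1194, 0.2261]
orientation: [3.14, 0.001, -1.273]
force: [0.7, 0.7, 0.1]
gripper_width: 0.546
```

>>> {"fn": "step_arm", "kwargs": {"steps": [[[32,9,0],[0,0,0],0.55],[[64,19,0],[0,0,0],0.55],[[95,28,5],[0,0,0],0.55],[[124,36,15],[0,0,0],0.55],[[150,44,30],[0,0,0],0.55],[[172,50,44],[0,0,0],0.55],[[188,55,54],[0,0,0],0.55],[[199,59,61],[0,0,0],0.55],[[205,60,65],[0,0,0],0.55],[[207,61,66],[0,0,0],0.55]]}}

```text
time: 28.05
tool_pos: [0.5982, -0.3328, 0.1606]
orientation: [3.141, 0.001, -1.272]
force: [0.2, 0.3, -0.4]
gripper_width: 0.547
```

```bash
python3 go.py 599.5,-332.5,56 ; python3 look.py b3 side:260,230,460,400 top:340,110,510,280
```

```text
t 28.05 pos [ 598.2 -332.8  160.6] rpy [ 1.7998e+02  4.0000e-02 -7.2890e+01] F [ 0.2  0.3 -0.4] w 52.0
599.5,-332.5,56 -> [  0.2  -1.3 104.6]
```

View pics/b3.png

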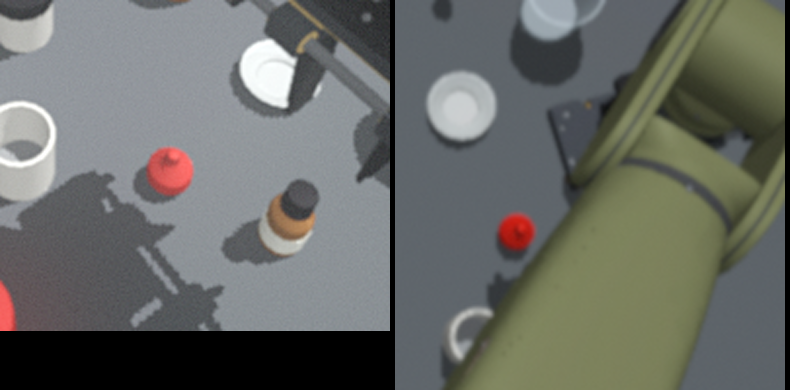

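>>> {"fn": "step_arm", "kwargs": {"steps": [[[0,-1,6],[0,0,0],0.55],[[0,-1,18],[0,0,0],0.55],[[0,-1,34],[0,0,0],0.55],[[0,-1,50],[0,0,0],0.55],[[0,-1,65],[0,0,0],0.55],[[0,-1,78],[0,0,0],0.55],[[0,-1,89],[0,0,0],0.55],[[0,-1,97],[0,0,0],0.55],[[0,-1,102],[0,0,0],0.55],[[0,-1,104],[0,0,0],0.55]]}}

```text
time: 29.15
tool_pos: [0.5993, -0.3323, 0.0566]
orientation: [3.141, 0.0, -1.272]
force: [0.4, -0.9, -0.6]
gripper_width: 0.551
```

```bash
python3 go.py 599.5,-332.5,56 ; python3 look.py b4 side:300,230,460,370
```

```text
t 29.15 pos [ 599.3 -332.3   56.6] rpy [ 1.7999e+02  1.0000e-02 -7.2880e+01] F [ 0.4 -0.9 -0.6] w 52.3
599.5,-332.5,56 -> [ 0.3 -0.2  0.6]
```

View pics/b4.png

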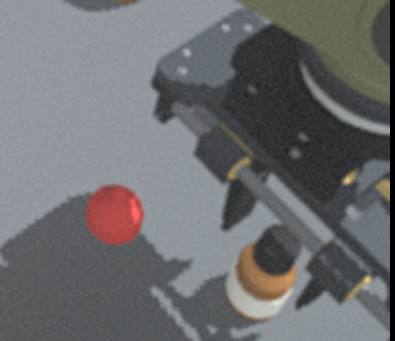

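The cap sits midway between the finger tips, at about (275,250) in the crop. Closing gently, since this bottle is light.

>>> {"fn": "step_arm", "kwargs": {"newtons": 15, "steps": [[[0,0,0.5],[0,0,0],0.5],[[0,0,0.5],[0,0,0],0.45],[[0,0,0.5],[0,0,0],0.4],[[0,0,0.5],[0,0,0],0.35],[[0,0,0.5],[0,0,0],0.32],[[0,0,0.5],[0,0,0],0.28],[[0,0,0.5],[0,0,0],0.24],[[0,0,0.5],[0,0,0],0.2],[[0,0,0.5],[0,0,0],0.1],[[0,0,0.5],[0,0,0],0.1]]}}

```text
time: 30.2
tool_pos: [0.5993, -0.3323, 0.0566]
orientation: [3.142, 0.0, -1.272]
force: [0.1, 0.3, -0.5]
gripper_width: 0.239
```

>>> {"fn": "step_arm", "kwargs": {"steps": [[[0,0,-4],[0,0,0],0.1],[[0,0,-12],[0,0,0],0.1],[[0,0,-26],[0,0,0],0.1],[[0,0,-44],[0,0,0],0.1],[[0,0,-64],[0,0,0],0.1],[[0,0,-86],[0,0,0],0.1],[[0,0,-108],[0,0,0],0.1],[[0,0,-128],[0,0,0],0.1],[[0,0,-143],[0,0,0],0.1],[[0,0,-150],[0,0,0],0.1]]}}

```text
time: 31.2
tool_pos: [0.6003, -0.3328, 0.2102]
orientation: [-3.139, -0.004, -1.272]
force: [-0.2, 0.2, -0.3]
gripper_width: 0.237
```

```bash
python3 go.py 609,268.5,206; python3 look.py b5 side:260,120,460,400
```

```text
t 31.2 pos [ 600.3 -332.8  210.2] rpy [-179.83   -0.2   -72.88] F [-0.2  0.2 -0.3] w 22.5
609,268.5,206 -> [-572.1 -185.4    2.8]
```

View pics/b5.png

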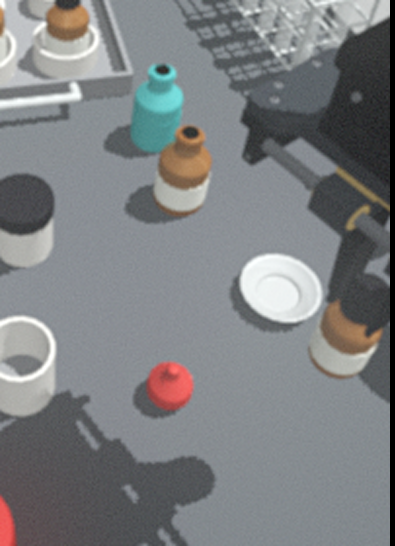

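>>> {"fn": "step_arm", "kwargs": {"steps": [[[-5,-2,0],[0,0,0],0.1],[[-16,-5,0],[0,0,0],0.1],[[-34,-11,0],[0,0,0],0.1],[[-56,-18,0],[0,0,0],0.1],[[-82,-27,0],[0,0,0],0.1],[[-108,-35,0],[0,0,0],0.1],[[-135,-44,0],[0,0,0],0.1],[[-162,-52,0],[0,0,0],0.1],[[-189,-61,0],[0,0,0],0.1],[[-216,-70,0],[0,0,0],0.1]]}}

```text
time: 32.25
tool_pos: [0.6017, -0.1024, 0.2055]
orientation: [3.14, 0.001, -1.271]
force: [-0.4, -0.2, -0.8]
gripper_width: 0.24
```

>>> {"fn": "step_arm", "kwargs": {"steps": [[[-27,-9,0],[0,0,0],0.1],[[-54,-17,0],[0,0,0],0.1],[[-81,-26,0],[0,0,0],0.1],[[-108,-35,0],[0,0,0],0.1],[[-135,-44,0],[0,0,0],0.1],[[-162,-52,0],[0,0,0],0.1],[[-189,-61,0],[0,0,0],0.1],[[-216,-70,0],[0,0,0],0.1],[[-243,-79,0],[0,0,0],0.1],[[-269,-87,0],[0,0,0],0.1]]}}

```text
time: 33.25
tool_pos: [0.605, 0.1799, 0.2055]
orientation: [3.14, 0.001, -1.271]
force: [1.0, -0.9, -1.7]
gripper_width: 0.234
```

>>> {"fn": "step_arm", "kwargs": {"steps": [[[-24,-8,0],[0,0,0],0.1],[[-45,-15,0],[0,0,0],0.1],[[-62,-20,0],[0,0,0],0.1],[[-74,-24,0],[0,0,0],0.1],[[-81,-27,2],[0,0,0],0.1],[[-85,-28,8],[0,0,0],0.1],[[-87,-28,18],[0,0,0],0.1],[[-87,-28,30],[0,0,0],0.1],[[-87,-28,42],[0,0,0],0.1],[[-87,-28,50],[0,0,0],0.1]]}}

```text
time: 34.25
tool_pos: [0.607, 0.268, 0.1541]
orientation: [3.139, -0.0, -1.273]
force: [-0.4, -0.1, -0.3]
gripper_width: 0.237
```

```bash
python3 go.py 609,268.5,64.5; python3 look.py b6 side:160,40,360,210
```

```text
t 34.25 pos [607.  268.  154.1] rpy [ 1.7984e+02 -1.0000e-02 -7.2920e+01] F [-0.4 -0.1 -0.3] w 22.5
609,268.5,64.5 -> [ 0.1 -2.3 89.6]
```

View pics/b6.png

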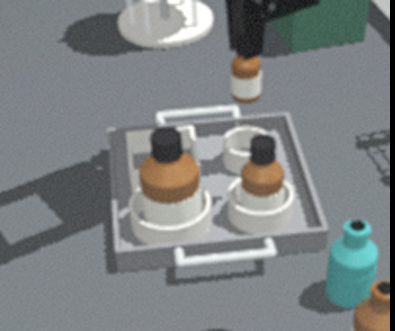

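>>> {"fn": "step_arm", "kwargs": {"steps": [[[0,-1,6],[0,0,0],0.1],[[0,-1,14],[0,0,0],0.1],[[0,-1,22],[0,0,0],0.1],[[0,-1,30],[0,0,0],0.1],[[0,-1,37],[0,0,0],0.1],[[0,-1,42],[0,0,0],0.1],[[0,-1,46],[0,0,0],0.1],[[0,-1,48],[0,0,0],0.1],[[0,-1,49],[0,0,0],0.1],[[0,-1,49],[0,0,0],0.1]]}}

```text
time: 35.3
tool_pos: [0.6089, 0.2692, 0.1077]
orientation: [-3.141, 0.0, -1.272]
force: [-0.1, 0.5, -0.7]
gripper_width: 0.236
```

```bash
python3 go.py 609,268.5,64.5; python3 look.py b7 side:160,40,360,210
```

```text
t 35.3 pos [608.9 269.2 107.7] rpy [-179.98    0.    -72.88] F [-0.1  0.5 -0.7] w 22.4
609,268.5,64.5 -> [ 0.7  0.1 43.2]
```

View pics/b7.png

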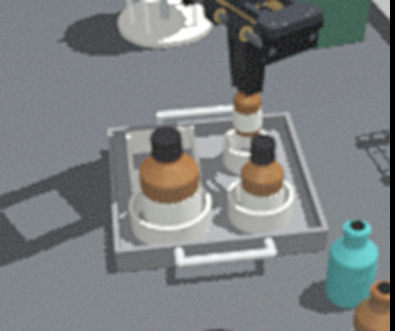

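It is centred over the narrow ring, with both centres at about column 247 of the crop. Lowering.

>>> {"fn": "step_arm", "kwargs": {"steps": [[[0.5,0,3],[0,0,0],0.1],[[0.5,0,9],[0,0,0],0.1],[[0.5,0,16],[0,0,0],0.1],[[0.5,0,23],[0,0,0],0.1],[[0.5,0,29],[0,0,0],0.1],[[0.5,0,34],[0,0,0],0.1],[[0.5,0,37],[0,0,0],0.1],[[0.5,0,39],[0,0,0],0.1],[[0.5,0,40],[0,0,0],0.1],[[0.5,0,40],[0,0,0],0.1]]}}

```text
time: 36.35
tool_pos: [0.6089, 0.2687, 0.0676]
orientation: [-3.141, -0.0, -1.272]
force: [0.0, 0.0, -0.5]
gripper_width: 0.241
```

>>> {"fn": "step_arm", "kwargs": {"steps": [[[0,0,0.5],[0,0,0],0.1],[[0,0,1],[0,0,0],0.1],[[0,0,1.4],[0,0,0],0.1],[[0,0,1.7],[0,0,0],0.1],[[0,0,2],[0,0,0],0.1],[[0,0,2.3],[0,0,0],0.1],[[0,0,2.6],[0,0,0],0.1],[[0,0,2.8],[0,0,0],0.1],[[0,0,3],[0,0,0],0.1],[[0,0,3],[0,0,0],0.1]]}}

```text
time: 37.35
tool_pos: [0.6089, 0.2687, 0.0646]
orientation: [-3.141, -0.0, -1.272]
force: [-0.4, 0.1, 0.4]
gripper_width: 0.238
```

```bash
python3 go.py 609,268.5,64.3
```

```text
t 37.35 pos [608.9 268.7  64.6] rpy [-179.99   -0.    -72.88] F [-0.4  0.1  0.4] w 22.7
609,268.5,64.3 -> [ 0.2 -0.   0.3]
```

>>> {"fn": "step_arm", "kwargs": {"steps": [[[0,0,0.3],[0,0,0],0.1],[[0,0,0.5],[0,0,0],0.1],[[0,0,0.5],[0,0,0],0.22],[[0,0,0.5],[0,0,0],0.25],[[0,0,0.5],[0,0,0],0.29],[[0,0,0.5],[0,0,0],0.35],[[0,0,0.5],[0,0,0],0.42],[[0,0,0.5],[0,0,0],0.5],[[0,0,0.5],[0,0,0],0.5],[[0,0,0.5],[0,0,0],0.5]]}}

```text
time: 38.35
tool_pos: [0.6088, 0.2687, 0.064]
orientation: [3.142, 0.0, -1.272]
force: [-0.3, 0.6, 0.5]
gripper_width: 0.494
```

>>> {"fn": "step_arm", "kwargs": {"steps": [[[0,0,-4],[0,0,0],0.5],[[0,0,-14],[0,0,0],0.5],[[0,0,-30],[0,0,0],0.55],[[0,0,-50],[0,0,0],0.6],[[0,0,-72],[0,0,0],0.65],[[0,0,-94],[0,0,0],0.7],[[0,0,-114],[0,0,0],0.75],[[0,0,-130],[0,0,0],0.8],[[0,0,-140],[0,0,0],0.85],[[0,0,-144],[0,0,0],0.9]]}}

```text
time: 39.35
tool_pos: [0.6094, 0.2688, 0.2101]
orientation: [-3.139, 0.0, -1.272]
force: [0.1, 0.2, -0.7]
gripper_width: 0.876
```

```bash
python3 go.py 465.5,-75,208 465.5,-75,140 ; python3 look.py b8 side:160,40,360,210
```

```text
t 39.35 pos [609.4 268.8 210.1] rpy [-1.7986e+02  1.0000e-02 -7.2880e+01] F [ 0.1  0.2 -0.7] w 83.2
465.5,-75,208 -> [286.2 238.8   1.5]
465.5,-75,140 -> [286.2 238.9  69.5]
```

View pics/b8.png

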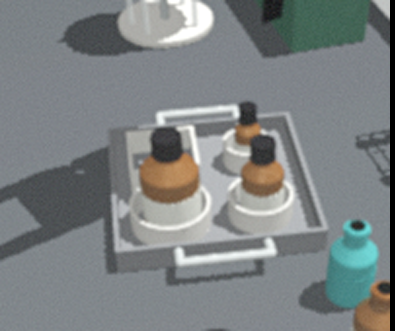

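All three bottles stand in their rings. Now for the lidded jar.

>>> {"fn": "step_arm", "kwargs": {"steps": [[[7,6,0],[0,0,0],0.95],[[22,18,0],[0,0,0],0.95],[[44,37,0],[0,0,0],0.95],[[68,57,0],[0,0,0],0.95],[[92,77,0],[0,0,0],0.95],[[116,97,0],[0,0,0],0.95],[[140,117,0],[0,0,0],0.95],[[164,137,0],[0,0,0],0.95],[[188,157,0],[0,0,0],0.95],[[212,177,0],[0,0,0],0.95]]}}

```text
time: 40.4
tool_pos: [0.5003, 0.0126, 0.2064]
orientation: [3.139, 0.001, -1.272]
force: [-0.4, -0.1, -0.1]
gripper_width: 0.952
```

>>> {"fn": "step_arm", "kwargs": {"steps": [[[22,18,2],[0,0,0],0.95],[[41,34,8],[0,0,0],0.95],[[56,47,18],[0,0,0],0.95],[[66,55,30],[0,0,0],0.95],[[72,60,42],[0,0,0],0.95],[[74,62,54],[0,0,0],0.95],[[74,62,63],[0,0,0],0.95],[[74,62,68],[0,0,0],0.95],[[74,62,70],[0,0,0],0.95],[[74,62,70],[0,0,0],0.95]]}}

```text
time: 41.4
tool_pos: [0.4649, -0.0746, 0.138]
orientation: [3.142, 0.0, -1.271]
force: [-0.8, 0.4, -0.2]
gripper_width: 0.95
```

```bash
python3 go.py 465.5,-75,48 ; python3 look.py b9 side:180,140,380,310 top:240,150,400,310
```

```text
t 41.4 pos [464.9 -74.6 138. ] rpy [ 1.800e+02  1.000e-02 -7.283e+01] F [-0.8  0.4 -0.2] w 90.2
465.5,-75,48 -> [ 0.6 -0.5 90. ]
```

View pics/b9.png

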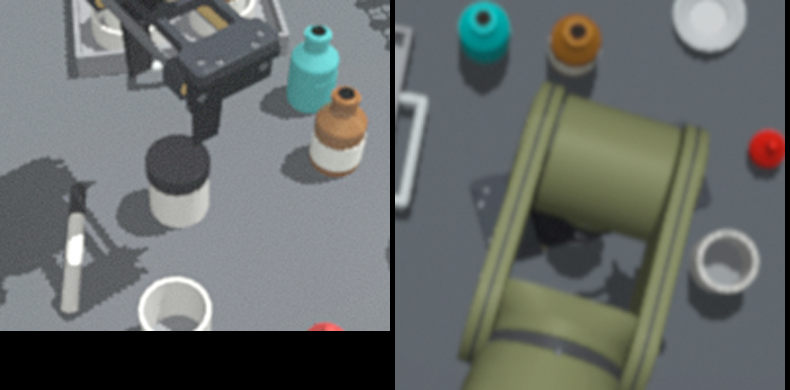

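>>> {"fn": "step_arm", "kwargs": {"steps": [[[0.5,-0.5,5],[0,0,0],0.95],[[0.5,-0.5,14],[0,0,0],0.95],[[0.5,-0.5,25],[0,0,0],0.95],[[0.5,-0.5,36],[0,0,0],0.95],[[0.5,-0.5,45],[0,0,0],0.95],[[0.5,-0.5,51],[0,0,0],0.95],[[0.5,-0.5,55],[0,0,0],0.95],[[0.5,-0.5,57],[0,0,0],0.95],[[0.5,-0.5,58],[0,0,0],0.95],[[0.5,-0.5,58],[0,0,0],0.95]]}}

```text
time: 42.5
tool_pos: [0.4655, -0.0754, 0.0803]
orientation: [-3.141, -0.0, -1.272]
force: [0.5, 0.2, 1.0]
gripper_width: 0.954
```

```bash
python3 go.py 465.5,-75,48 ; python3 look.py b10 side:200,150,350,280
```

```text
t 42.5 pos [465.5 -75.4  80.3] rpy [-1.7998e+02 -2.0000e-02 -7.2880e+01] F [0.5 0.2 1. ] w 90.6
465.5,-75,48 -> [-0.4 -0.1 32.3]
```

View pics/b10.png

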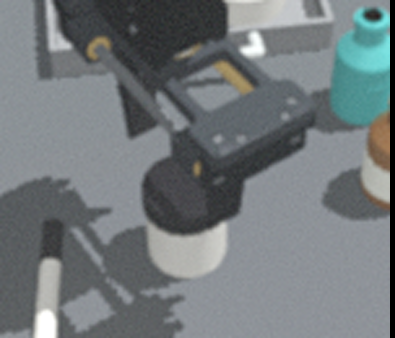

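Run:
```python
from h import *; import pickle
p=pickle.load(open("L.pkl","rb"))["side"]
c=np.array([.4655,-.0754,0]); tx=np.array([.294,-.956,0]); ty=np.array([-.956,-.294,0])
for s in(-1,1):
  for w in (-1,1):
    for r in(.0455,.0575): print(s,w,r,np.round((proj(p,c+s*r*tx+w*.01*ty+[0,0,.0803])[0]-[200,150])*2.6))
```

```text
-1 -1 0.0455 [156. 125.]
-1 -1 0.0575 [147. 115.]
-1 1 0.0455 [131. 138.]
-1 1 0.0575 [122. 127.]
1 -1 0.0455 [232. 210.]
1 -1 0.0575 [243. 222.]
1 1 0.0455 [207. 224.]
1 1 0.0575 [217. 236.]
```

>>> {"fn": "step_arm", "kwargs": {"steps": [[[0,0,3],[0,0,0],0.95],[[0,0,7],[0,0,0],0.95],[[0,0,12],[0,0,0],0.95],[[0,0,17],[0,0,0],0.95],[[0,0,22],[0,0,0],0.95],[[0,0,26],[0,0,0],0.95],[[0,0,29],[0,0,0],0.95],[[0,0,31],[0,0,0],0.95],[[0,0,32],[0,0,0],0.95],[[0,0,32],[0,0,0],0.95]]}}

```text
time: 43.55
tool_pos: [0.4653, -0.0754, 0.048]
orientation: [3.141, 0.0, -1.272]
force: [1.1, -0.2, -0.2]
gripper_width: 0.948
```

>>> {"fn": "step_arm", "kwargs": {"newtons": 20, "steps": [[[0,0,0],[0,0,0],0.9],[[0,0,0],[0,0,0],0.85],[[0,0,0],[0,0,0],0.8],[[0,0,0],[0,0,0],0.75],[[0,0,0],[0,0,0],0.7],[[0,0,0],[0,0,0],0.66],[[0,0,0],[0,0,0],0.62],[[0,0,0],[0,0,0],0.55],[[0,0,0],[0,0,0],0.5],[[0,0,0],[0,0,0],0.5]]}}

```text
time: 44.55
tool_pos: [0.4656, -0.0756, 0.0483]
orientation: [-3.141, -0.001, -1.272]
force: [1.0, -1.1, 1.1]
gripper_width: 0.62
```

>>> {"fn": "step_arm", "kwargs": {"steps": [[[0,0,-4],[0,0,0],0.5],[[0,0,-12],[0,0,0],0.5],[[0,0,-26],[0,0,0],0.5],[[0,0,-44],[0,0,0],0.5],[[0,0,-64],[0,0,0],0.5],[[0,0,-86],[0,0,0],0.5],[[0,0,-108],[0,0,0],0.5],[[0,0,-128],[0,0,0],0.5],[[0,0,-143],[0,0,0],0.5],[[0,0,-150],[0,0,0],0.5]]}}

```text
time: 45.55
tool_pos: [0.4661, -0.0755, 0.2006]
orientation: [-3.139, -0.002, -1.272]
force: [0.4, -0.7, -1.8]
gripper_width: 0.619
```

```bash
python3 go.py 504.5,286.5,198; python3 look.py b11 side:160,80,360,280
```

```text
t 45.55 pos [466.1 -75.5 200.6] rpy [-1.7983e+02 -1.0000e-01 -7.2880e+01] F [ 0.4 -0.7 -1.8] w 58.8
504.5,286.5,198 -> [-334.6 -143.3    2.4]
```

View pics/b11.png

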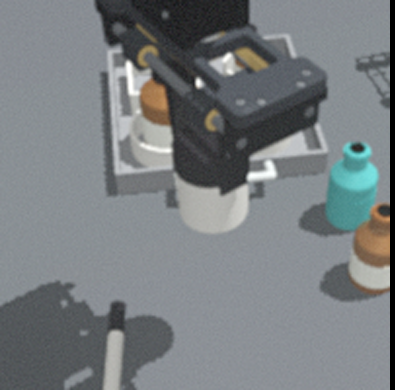

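>>> {"fn": "step_arm", "kwargs": {"steps": [[[-4,-2,0],[0,0,-1],0.5],[[-13,-6,0],[0,0,-3],0.5],[[-28,-12,0],[0,0,-5],0.5],[[-48,-21,0],[0,0,-7],0.5],[[-71,-30,0],[0,0,-9],0.5],[[-94,-40,0],[0,0,-11],0.5],[[-117,-50,0],[0,0,-13],0.5],[[-140,-60,0],[0,0,-15],0.5],[[-163,-70,0],[0,0,-17],0.5],[[-186,-80,0],[0,0,-19],0.5]]}}

```text
time: 46.6
tool_pos: [0.486, 0.1277, 0.1965]
orientation: [3.139, 0.002, -0.937]
force: [-0.0, 0.5, -2.8]
gripper_width: 0.612
```

```bash
python3 go.py 504.5,286.5,198
```

```text
t 46.6 pos [486.  127.7 196.5] rpy [ 1.7987e+02  9.0000e-02 -5.3680e+01] F [-0.   0.5 -2.8] w 58.2
504.5,286.5,198 -> [-117.  -109.    -1.6]
```

>>> {"fn": "step_arm", "kwargs": {"steps": [[[-17,-16,0],[0,0,0],0.5],[[-34,-32,0],[0,0,0],0.5],[[-51,-48,0],[0,0,0],0.5],[[-67,-63,0],[0,0,0],0.5],[[-82,-77,0],[0,0,0],0.5],[[-95,-89,0],[0,0,0],0.5],[[-106,-99,0],[0,0,0],0.5],[[-113,-106,0],[0,0,0],0.5],[[-117,-109,0],[0,0,0],0.5],[[-117,-109,0],[0,0,0],0.5]]}}

```text
time: 47.6
tool_pos: [0.506, 0.285, 0.1979]
orientation: [3.141, -0.0, -0.94]
force: [-0.0, 0.0, -2.6]
gripper_width: 0.617
```

```bash
python3 go.py 504.5,286.5,56.5
```

```text
t 47.6 pos [506.  285.  197.9] rpy [179.98  -0.   -53.85] F [-0.   0.  -2.6] w 58.6
504.5,286.5,56.5 -> [ -2.1   0.2 141.4]
```

>>> {"fn": "step_arm", "kwargs": {"steps": [[[-2,0,5],[0,0,0],0.5],[[-2,0,15],[0,0,0],0.5],[[-2,0,29],[0,0,0],0.5],[[-2,0,44],[0,0,0],0.5],[[-2,0,59],[0,0,0],0.5],[[-2,0,72],[0,0,0],0.5],[[-2,0,82],[0,0,0],0.5],[[-2,0,89],[0,0,0],0.5],[[-2,0,93],[0,0,0],0.5],[[-2,0,94],[0,0,0],0.5]]}}

```text
time: 48.6
tool_pos: [0.5049, 0.2863, 0.1038]
orientation: [3.141, 0.0, -0.94]
force: [-0.6, 0.2, -3.0]
gripper_width: 0.615
```

```bash
python3 go.py 504.5,286.5,56.5; python3 look.py b12 side:160,40,360,210 top:110,110,280,280
```

```text
t 48.6 pos [504.9 286.3 103.8] rpy [179.98   0.   -53.88] F [-0.6  0.2 -3. ] w 58.4
504.5,286.5,56.5 -> [-0.3  0.2 47.3]
```

View pics/b12.png

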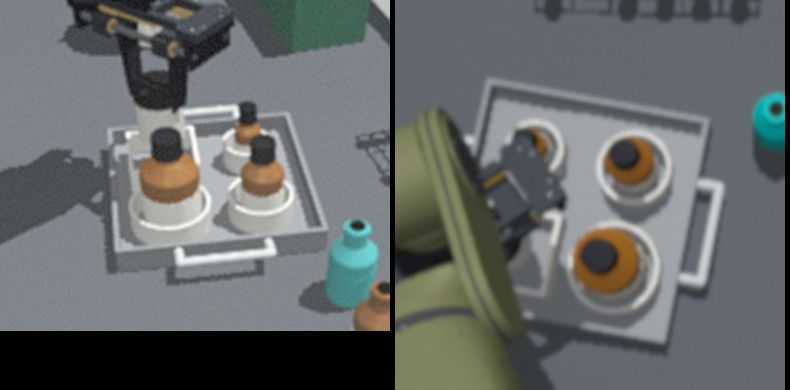

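The jar is centred over the square pen, with both centres at about column 161 of the crop. Lowering.

>>> {"fn": "step_arm", "kwargs": {"steps": [[[0,0,3],[0,0,0],0.5],[[0,0,9],[0,0,0],0.5],[[0,0,16],[0,0,0],0.5],[[0,0,23],[0,0,0],0.5],[[0,0,30],[0,0,0],0.5],[[0,0,36],[0,0,0],0.5],[[0,0,40],[0,0,0],0.5],[[0,0,42],[0,0,0],0.5],[[0,0,43],[0,0,0],0.5],[[0,0,44],[0,0,0],0.5]]}}

```text
time: 49.7
tool_pos: [0.5051, 0.2864, 0.0603]
orientation: [-3.141, -0.0, -0.94]
force: [-0.3, -0.6, -1.3]
gripper_width: 0.614
```

>>> {"fn": "step_arm", "kwargs": {"steps": [[[0,0,0.5],[0,0,0],0.5],[[0,0,1],[0,0,0],0.5],[[0,0,1.4],[0,0,0],0.5],[[0,0,1.8],[0,0,0],0.5],[[0,0,2.1],[0,0,0],0.5],[[0,0,2.4],[0,0,0],0.5],[[0,0,2.7],[0,0,0],0.5],[[0,0,2.9],[0,0,0],0.5],[[0,0,3.1],[0,0,0],0.5],[[0,0,3.1],[0,0,0],0.5]]}}

```text
time: 50.7
tool_pos: [0.5048, 0.2863, 0.0569]
orientation: [3.142, 0.0, -0.94]
force: [-0.2, -0.0, -1.1]
gripper_width: 0.616
```

>>> {"fn": "step_arm", "kwargs": {"steps": [[[0,0,0.2],[0,0,0],0.5],[[0,0,0.4],[0,0,0],0.5],[[0,0,0.6],[0,0,0],0.5],[[0,0,0.8],[0,0,0],0.5],[[0,0,1],[0,0,0],0.5],[[0,0,1],[0,0,0],0.5],[[0,0,1],[0,0,0],0.5],[[0,0,1],[0,0,0],0.5],[[0,0,1],[0,0,0],0.5],[[0,0,1],[0,0,0],0.5]]}}

```text
time: 51.7
tool_pos: [0.505, 0.2864, 0.0563]
orientation: [-3.141, -0.0, -0.94]
force: [-1.7, -0.6, 1.3]
gripper_width: 0.615
```

The force reading shows contact with the floor. Releasing and rising.

>>> {"fn": "step_arm", "kwargs": {"steps": [[[0,0,0],[0,0,0],0.6],[[0,0,0],[0,0,0],0.62],[[0,0,0],[0,0,0],0.65],[[0,0,0],[0,0,0],0.68],[[0,0,0],[0,0,0],0.72],[[0,0,0],[0,0,0],0.76],[[0,0,0],[0,0,0],0.8],[[0,0,0],[0,0,0],0.84],[[0,0,0],[0,0,0],0.84],[[0,0,0],[0,0,0],0.84]]}}

```text
time: 52.7
tool_pos: [0.5049, 0.2863, 0.056]
orientation: [-3.142, 0.0, -0.94]
force: [-0.5, 0.7, 0.2]
gripper_width: 0.839
```

>>> {"fn": "step_arm", "kwargs": {"steps": [[[0,0,-4],[0,0,0],0.84],[[0,0,-12],[0,0,0],0.84],[[0,0,-26],[0,0,0],0.84],[[0,0,-44],[0,0,0],0.84],[[0,0,-66],[0,0,0],0.84],[[0,0,-90],[0,0,0],0.84],[[0,0,-114],[0,0,0],0.84],[[0,0,-135],[0,0,0],0.84],[[0,0,-151],[0,0,0],0.84],[[0,0,-160],[0,0,0],0.84]]}}

```text
time: 53.7
tool_pos: [0.5056, 0.2867, 0.2189]
orientation: [-3.138, -0.001, -0.94]
force: [-0.7, 0.2, -1.0]
gripper_width: 0.839
```

```bash
python3 go.py 400,-100,250
```

```text
t 53.7 pos [505.6 286.7 218.9] rpy [-1.7979e+02 -4.0000e-02 -5.3880e+01] F [-0.7  0.2 -1. ] w 79.7
400,-100,250 -> [250.1 313.2 -32. ]
```

Moving the arm aside so both cameras can see the caddy.

>>> {"fn": "step_arm", "kwargs": {"steps": [[[7,9,-8],[0,0,0],0.84],[[22,27,-20],[0,0,0],0.84],[[44,55,-30],[0,0,0],0.84],[[68,85,-32],[0,0,0],0.84],[[92,115,-32],[0,0,0],0.84],[[116,145,-32],[0,0,0],0.84],[[140,175,-32],[0,0,0],0.84],[[162,202,-32],[0,0,0],0.84],[[178,222,-32],[0,0,0],0.84],[[185,231,-32],[0,0,0],0.84]]}}

```text
time: 54.7
tool_pos: [0.426, -0.0012, 0.2472]
orientation: [3.14, 0.001, -0.943]
force: [0.2, -0.2, 0.5]
gripper_width: 0.838
```

```bash
python3 go.py; python3 look.py c9 side:160,30,380,420 top:110,110,280,280
python3 - <<'E'
import cv2,pickle
P=pickle.load(open("L.pkl","rb"))
cv2.imwrite("pics/c10.png",P["side"]["color"][:,:,::-1]); cv2.imwrite("pics/c11.png",P["top"]["color"][:,:,::-1])
E
```

```text
t 54.7 pos [426.   -1.2 247.2] rpy [ 1.7993e+02  4.0000e-02 -5.4040e+01] F [ 0.2 -0.2  0.5] w 79.6
```

View pics/c9.png

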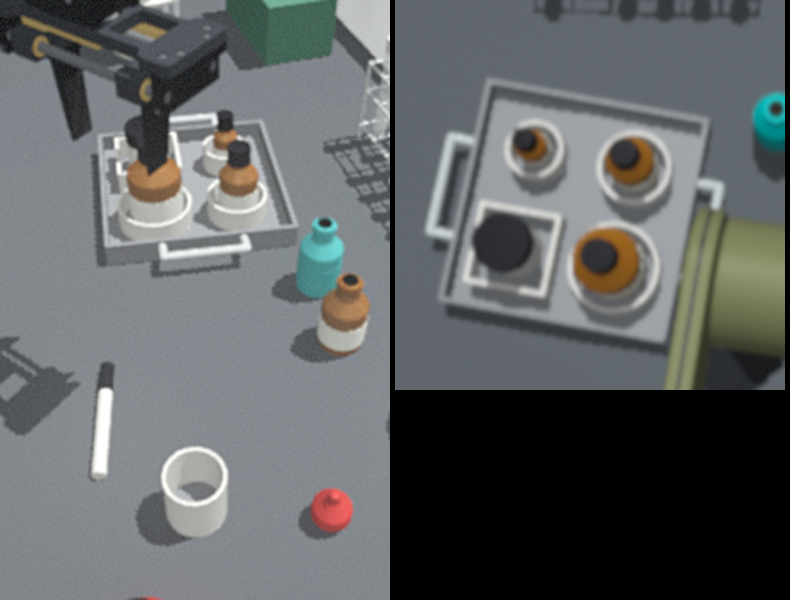

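View pics/c11.png

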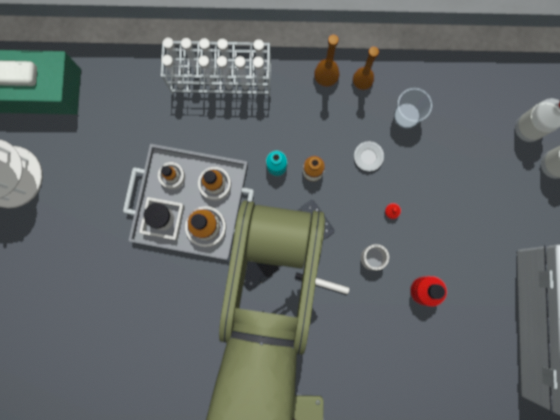

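View pics/c10.png

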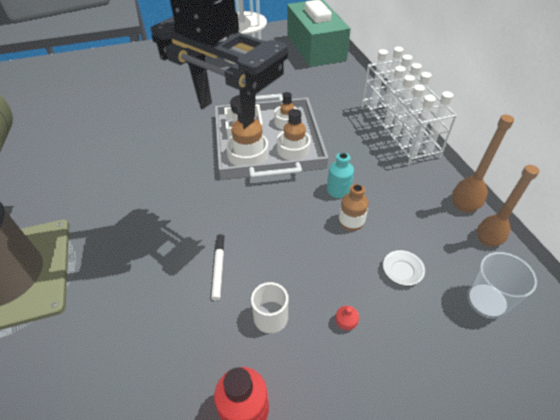

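All four items are upright in their places in both views: small bottle (171,175), medium (214,182), large (205,226) and jar (160,217) in the top frame. The open bottle, open jar and clutter have not moved. Handing in.

Run:
```python
from bench import robot
print(robot.close_job())
```

```text
the job is handed in; nothing more can be done
None
```

The caddy is packed and the job was handed in at about 55 s. The large, medium and small capped bottles stand in the wide, middle and narrow rings, and the lidded jar is in the square pen. Each was gripped by its cap or lid and lowered to the caddy floor before release.

The last pictures from both cameras show all four upright inside their walls. In the side view the gripper partly hid the jar and the large bottle. The open bottle, open jar, red and turquoise look-alikes and the clutter look untouched, and the gripper was clear of everything. The wrist force readings I saw stayed under about 5 N.

- **Camera disagreement:** the two cameras differed by 3–4 mm in y, more than the stated 2 mm calibration. I used the average, and the offset was well within the 9–10 mm clearance of each place.
- **Jar weight:** the force reading while carrying the jar drifted between about 1.3 and 3 N, against about 1.5 N expected. I took this as sensor noise.

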